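Draw the plug gauge to the set height and hold it

ROBOT

A 7-joint arm with a two-finger parallel gripper is mounted at the origin on a cart in front of the work surface, level with it; the furniture and walls round the work are solid. World frame = base frame: x ahead of the robot, y to its left, z up, the work surface at z = 0. Lengths are in m, angles in rad, forces in N, time in s.
With the tool pointing down it reaches from about 0.425 to 0.925 m from the base axis. Payload 6.8 kg.
Tool frame: the origin (TCP) lies on the centre line of the jaws, within the pads' length; the fingertips stand bot.finger_overhang ahead of it and the grasp point (between the pads) lies 3 mm ahead of it (bot.finger_overhang is the distance from the TCP to the fingertips, in m); z points along the fingers, y is the direction in which the jaws open and shut (so a half turn about z gives the same grasp; the last joint's range is limited). The gripper opens to 85 mm and grips with 20 to 120 N. Pads are 22 mm wide; open, the fingers measure 114 mm over their backs; the gripper's body (76 mm by 85 mm) begins 54 mm behind the grasp point. The pads swing forward as they close: fully open they stand 13 mm farther back than shut.
Start: joints at [1.183, 0.477, 0.022, 1.555, -0.011, 1.109, -0.083], TCP at [0.186, -0.649, 0.253] pointing down, gripper open.
Joint ranges: [-2.96, 2.96], [-0.34, 2.1], [-1.41, 1.46], [0.24, 2.44], [-1.37, 4.51], [0.17, 1.92], [-2.96, 2.96]. Speed limits (rad/s): [2.39, 2.39, 3.14, 3.14, 3.14, 3.14, 3.14].

INTERFACE

Orientations are given as a unit quaternion [w, x, y, z].
In Python, from station import bot gives the robot as it stands.
- The arm moves only by the tool drive_tool, never from a script. Its argument "increments" is text: rows parted by semicolons, each of 4 numbers parted by spaces: the shift along the world's x, y, z in m, then the turn about the world's z in rad. In form: tx ty tz spin; .... A call has 1 to 12 rows; each row shifts and turns the commanded pose from where the row before left it; what a row does not reach is not made up. A row lasts 1/12 s, in which the tool goes at most 41.7 mm and 7.16 degrees, less where a joint would pass 70% of its speed; a pose out of reach is approached as far as the arm can. A call is refused whole if a number of a shift passes 0.0417 or a number of a turn 0.125, either way. A call with a gripper value outside its range is refused whole. "grip" is the opening, from 0 (shut) to 1 (fully open), set as the call begins (left out, the last holds). The fingers move at their own pace and stop on an object; "squeeze" is the grip in N (left out, the last holds). Time passes only in rows, so rows that do not move let the fingers close. It gives the time, the measured TCP pose, the force and the opening at its end, in the units of the state.
- bot.get_obs(): the state, without advancing time (a new reading comes with each control period).
- bot.read_camera(name): name is "side" or "top" or "wrist"; returns the picture (384x512x3 uint8, red, green, blue); there is no depth.
- bot.calibration(name): a dict with "fx", "fy", "cx", "cy" (pixels), "camera_from_world" (4x4, takes a point from world to camera coordinates). Camera axes: x right, y down, z forward; pixel columns grow to the right and rows downward; lengths in m; the calibration is good to about 2 mm. A picture is of the moment at which its call begins: read the wrist's pose just before it. calibration takes no time and is no camera call; for the wrist camera it gives the pose at the moment of the call.
- bot.hand_in(): hands the job in, once; it reports no verdict.
The state is a dict: "t": time; "q": joint angles; "joint_vel": joint speeds; "joint_torque": joint torques, N m; "eef_pos": TCP position; "tool_rot": TCP orientation; "contact_force": force on the tool from outside, world axes, zero at the start; "torque": the same for the moment, N m; "gripper_width": opening from 0.0 (shut) to 1.0 (fully open).
Only numpy, scipy, OpenCV 4.12 (cv2) and the standard library are available. Lean on these libraries where they do the work, as an engineer would, in place of code of your own. Each camera call takes 0.05 s, during which the arm holds its last target.

TASK

A plug gauge sits fully home in each of the two bored steel blocks, and the height gauge stands just to the left of the block to be inspected. Draw that block's plug gauge straight up, without lifting, tipping or shoving the block, until its shoulder disc is level with the tip of the height gauge's pointer and its lower end is still inside the bore, and finish while holding it still there: do not let go. Leave the other plug gauge, the height gauge's setting and the things around as they are.

Things in the scene. Friction and masses are not known exactly. Their poses are not given: they have to be found in the camera images.
- block_a: bored block a: dark steel block, body 56x56 mm, on a foot plate 80x60x8 mm, 66 mm tall in all, 1.5 kg, standing loose on the bench. Origin: centre of its underside; z up. A round 17 mm bore, 58 mm deep, goes straight down from the centre of its top. Identical to the other block
- block_a_mouth (a point): centre of the bore's mouth, in the top face of block a, 66 mm above its underside
- plug_a: plug gauge a, bright metal, 108 mm long, about 0.13 to 0.25 kg, upright in block a's bore with 0.5 mm play all round. Origin: centre of its lower end; z up along it. From below: 16 mm round plug 55 mm long, shoulder disc 32 mm across and 5 mm thick, round handle 24 mm across and 48 mm long. At the start the disc rests on the block's top, the handle 71 to 119 mm above the bench. Both plugs are alike
- plug_a_disc (a point): centre of plug gauge a's shoulder disc, at half its thickness, 57.5 mm above the plug's lower end; rests 2.5 mm above the block's top, 68.5 mm above the bench
- plug_a_tip (a point): centre of the lower end of plug gauge a
- block_b: bored block b: dark steel block, body 56x56 mm, on a foot plate 80x60x8 mm, 66 mm tall in all, 1.5 kg, standing loose on the bench. Origin: centre of its underside; z up. A round 17 mm bore, 58 mm deep, goes straight down from the centre of its top. Identical to the other block
- block_b_mouth (a point): centre of the bore's mouth, in the top face of block b, 66 mm above its underside
- plug_b: plug gauge b, bright metal, 108 mm long, about 0.13 to 0.25 kg, upright in block b's bore with 0.5 mm play all round. Origin: centre of its lower end; z up along it. From below: 16 mm round plug 55 mm long, shoulder disc 32 mm across and 5 mm thick, round handle 24 mm across and 48 mm long. At the start the disc rests on the block's top, the handle 71 to 119 mm above the bench. Both plugs are alike
- plug_b_disc (a point): centre of plug gauge b's shoulder disc, at half its thickness, 57.5 mm above the plug's lower end; rests 2.5 mm above the block's top, 68.5 mm above the bench
- plug_b_tip (a point): centre of the lower end of plug gauge b
- gauge: height gauge fixed to the bench: dark base 52x46x24 mm, steel post 12 mm across, 132 mm tall in all, with a sliding carriage that carries a pointer. It stands about 125 mm to the left (+y) of the block to work on; which block that is differs from start to start. Origin: centre of the base's underside; the pointer reaches along its -y
- pointer_tip (a point): free end of the height gauge's flat pointer (3 mm thick, 8 mm wide narrowing to 4.5 mm), at half its thickness, 45 mm from the post's axis; it ends about 80 mm from the axis of the plug beside it. Its height differs from start to start, 18 to 34 mm above the resting shoulder discs
- pointer (a joint): height setting of the gauge's carriage, 0 to 0.016 m, growing upward; at 0 the pointer's mid-thickness is 86.5 mm above the bench. It is held by friction and is to be left as it is
- v_block: ground steel V block 40x52x34 mm, origin at the centre of its underside; stands beside the other block. A bystander
- rotor: copper rotor disc 70 mm across, 29 mm high, lying behind the work. A bystander
- turned_stop: turned aluminium stop, 55 mm across, 57 mm high, standing behind the work. A bystander
Not all that is in view belongs to the job. Leave any turquoise look-alike of the plug_b alone. Leave any orange look-alike of the block_b alone.

How it is judged:
By the outcome, as a careful person would: the job done as asked, in the order asked, and still so for the second after the job is handed in, while the arm keeps its last pose, push and grip.
It also fails if it takes over 32 s, if anything falls off the work surface, if the arm or the gripper's body presses on something with over 40 N, if the wrist force passes 120 N, or if a joint passes its speed limit or range.

## Working session

There is one attempt and no reset: what is moved stays moved. The work goes in short steps, Python scripts to look and compute and a tool call to move; the robot and the scene stay as the last step left them, time stands still between calls to the robot, and variables do not carry over. Pictures are saved under pics/ and viewed, and the job is handed in when it is done.

Besides the shell and the picture viewer there is one more tool, called after "Call:" by a JSON object that holds its "fn" and its "kwargs". drive_tool: Moves the arm, as the interface text tells. Its arguments: {"type":"object","properties":{"increments":{"type":"string"},"grip":{"type":"number"},"squeeze":{"type":"number"}},"required":["increments"]}

```bash
ls; mkdir -p pics; python3 - <<'E'
from station import bot
import cv2,json
o=bot.get_obs();print(o, bot.finger_overhang)
for n in ("side","top","wrist"):
    c=bot.calibration(n);print(n,c)
    im=bot.read_camera(n);cv2.imwrite(f"pics/{n}0.png",im[:,:,::-1])
E
```

```text
pics
{'t': 0.0, 'q': array([ 1.18292811,  0.47783222,  0.02236276,  1.55647908, -0.01153231,
        1.10932007, -0.08310431]), 'joint_vel': array([-6.01540071e-04, -8.52092444e-04, -1.46708191e-03,  1.41086312e-03,
        3.85862115e-04, -1.23261321e-06, -4.58874250e-04]), 'joint_torque': array([ 8.07487122e-04, -5.96462667e+01,  1.60864189e+00, -2.81201077e+01,
        1.25771749e-02,  9.40417754e-03,  5.92577592e-06]), 'eef_pos': array([ 0.18621256, -0.64820904,  0.25229293]), 'tool_rot': array([-9.35112915e-04,  9.90232955e-01,  1.39419447e-01, -1.95036674e-04]), 'contact_force': array([ 0.24554608, -0.15844977, -0.67037198]), 'torque': array([-0.03683918,  0.05935551, -0.02230233]), 'gripper_width': 0.9979629707038042} 0.022
side {'fx': 372.93282968213146, 'fy': 372.93282968213146, 'cx': 258.57736638712413, 'cy': 188.6394038832055, 'camera_from_world': array([[ 0.94546427, -0.32506902,  0.02067489, -0.51874635],
       [-0.20010775, -0.62975202, -0.7505793 ,  0.21985011],
       [ 0.25701012,  0.7055087 , -0.66045686,  0.78735024],
       [ 0.        ,  0.        ,  0.        ,  1.        ]])}
top {'fx': 461.53068129951544, 'fy': 461.53068129951544, 'cx': 254.24361483798367, 'cy': 191.63211332850364, 'camera_from_world': array([[-0.00752593, -0.99992395, -0.00977   ,  0.09278997],
       [-0.99574102,  0.00839152, -0.09181183,  0.58393191],
       [ 0.09188684,  0.00903742, -0.99572844,  1.27284448],
       [ 0.        ,  0.        ,  0.        ,  1.        ]])}
wrist {'fx': 302.9303061859654, 'fy': 302.9303061859654, 'cx': 258.8778710390547, 'cy': 196.0541110671437, 'camera_from_world': array([[ 0.2759866 , -0.9611602 , -0.00157295, -0.67441087],
       [-0.9146107 , -0.26312284,  0.30700756, -0.03948168],
       [-0.29549732, -0.08329134, -0.95170578,  0.38003721],
       [ 0.        ,  0.        ,  0.        ,  1.        ]])}
```

View pics/side0.png

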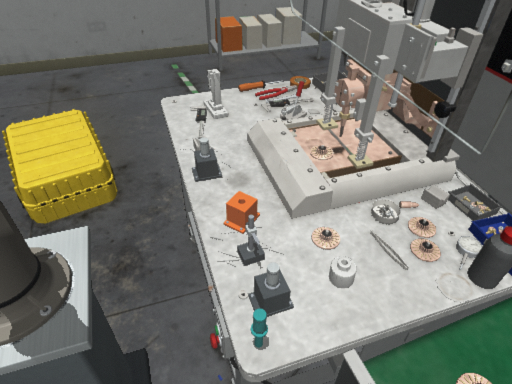

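View pics/top0.png

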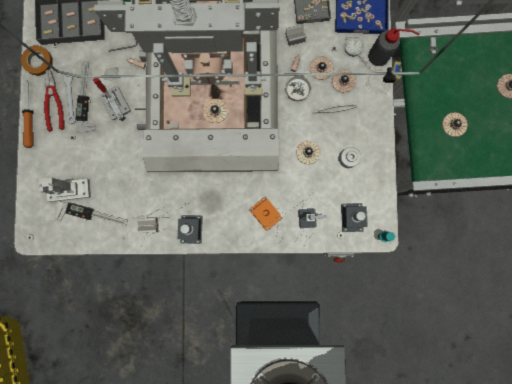

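View pics/wrist0.png

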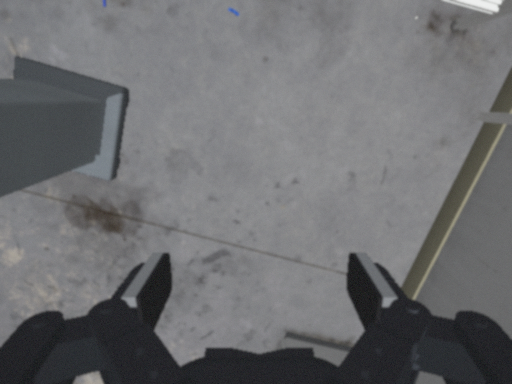

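Candidates for the plug: side (273,280)/top (358,216), the right block with the height gauge on its left; side (204,150)/top (186,229), the left block with the V block beside it; and the turquoise look-alike at side (259,328)/top (385,236). Going by the description it is the right one, so I'll check it close up.

```bash
python3 - <<'E'
import cv2
a=cv2.imread("pics/side0.png")[195:355,210:350];cv2.imwrite("pics/sidec.png",cv2.resize(a,None,fx=3.7,fy=3.7,interpolation=cv2.INTER_CUBIC))
a=cv2.imread("pics/top0.png")[190:250,285:405];cv2.imwrite("pics/topc.png",cv2.resize(a,None,fx=6,fy=6,interpolation=cv2.INTER_CUBIC))
E
```

```text
(no output)
```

View pics/sidec.png

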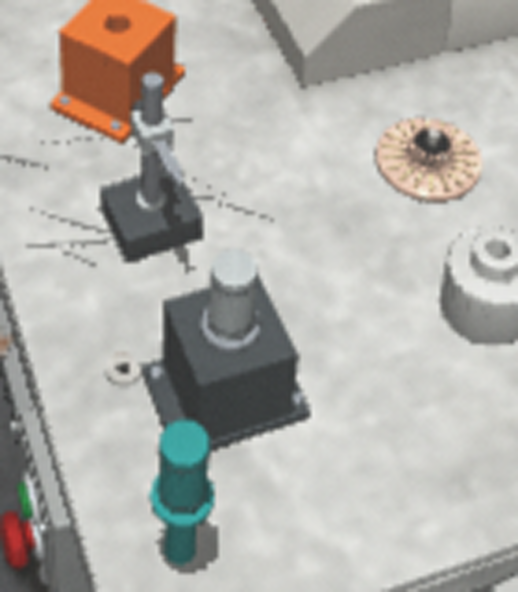

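View pics/topc.png

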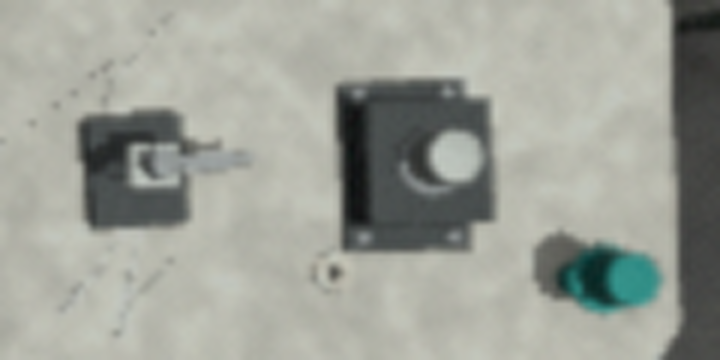

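```bash
cat >h.py <<'E'
import numpy as np,cv2
from station import bot
def P(n,c=None):
    c=c or bot.calibration(n)
    K=np.array([[c['fx'],0,c['cx']],[0,c['fy'],c['cy']],[0,0,1]])
    return K@c['camera_from_world'][:3]
def tri(Ps,uv):
    A=[]
    for p,(u,v) in zip(Ps,uv): A+= [u*p[2]-p[0], v*p[2]-p[1]]
    A=np.array(A);x=np.linalg.lstsq(A[:,:3],-A[:,3],rcond=None)[0]
    return x,[proj(p,x) for p in Ps]
def proj(p,x):
    h=p@np.r_[x,1];return h[:2]/h[2]
def plane(p,uv,z):
    u,v=uv;A=np.array([u*p[2]-p[0],v*p[2]-p[1]])
    return np.linalg.solve(A[:,:2],-A[:,3]-A[:,2]*z)
E
python3 - <<'E'
from h import *
T,S=P("top"),P("side")
print(tri([T,S],[(360.8,216.2),(273.8,267.4)]))
print(plane(T,(360.8,216.2),.119))
print("tip",tri([T,S],[(326.7,216.3),(259.5,243.5)]), plane(T,(326.7,216.3),.095))
print("post",plane(T,(285+150/6,190+162/6),.132))
print(bot.get_obs()['t'])
E
```

```text
(array([ 0.51040432, -0.1897997 ,  0.11693009]), [array([360.86581342, 215.97356402]), array([273.30612965, 267.4415671 ])])
[ 0.50973998 -0.18915492]
tip (array([ 0.51176514, -0.10498848,  0.09062267]), [array([326.75280104, 216.10257148]), array([259.10540192, 243.53205635])]) [ 0.51107736 -0.10419238]
post [ 0.50823278 -0.05580034]
0.15
```

The close crop shows it: a bright plug in the right block (handle top at side px (274,267), top px (361,216)), with the gauge pointer on its left at top px (327,216). I'll approach at height.

Call:
{"fn": "drive_tool", "kwargs": {"increments": "0.01 0.014 0 0; 0.018 0.025 0 -0.03; 0.022 0.031 0 -0.05; 0.022 0.031 0 -0.05; 0.022 0.031 0 -0.05; 0.022 0.031 0 -0.05; 0.022 0.031 0 -0.05; 0.022 0.031 0 0; 0.022 0.031 0 0; 0.022 0.031 0 0; 0.018 0.025 0 0; 0.01 0.014 0 0", "grip": 1}}

```text
t: 1.15
eef_pos: [0.4208, -0.3186, 0.2533]
tool_rot: [-0.001, 1.0, 0.002, 0.0]
contact_force: [-0.0, 0.4, -0.1]
gripper_width: 1.002
```

```bash
python3 - <<'E'
from h import *
o=bot.get_obs();print(o['t'],o['eef_pos'],o['tool_rot'],o['q'],o['contact_force'])
c=bot.calibration("wrist");im=bot.read_camera("wrist")
cv2.imwrite("pics/w1.png",im[:,:,::-1]);np.savez("w1.npz",P=P("",c))
M=c['camera_from_world'];print(-M[:3,:3].T@M[:3,3])
E
```

```text
1.15 [ 0.42082119 -0.3186447   0.25326791] [-6.62842426e-04  9.99996838e-01  2.39715241e-03  3.72657804e-04] [ 0.61866064  0.24018193 -0.1032561   1.90022509  0.02728928  1.00259859
 -1.06234126] [-0.01134372  0.37470391 -0.08472991]
[ 0.49978071 -0.31857075  0.37368333]
```

View pics/w1.png

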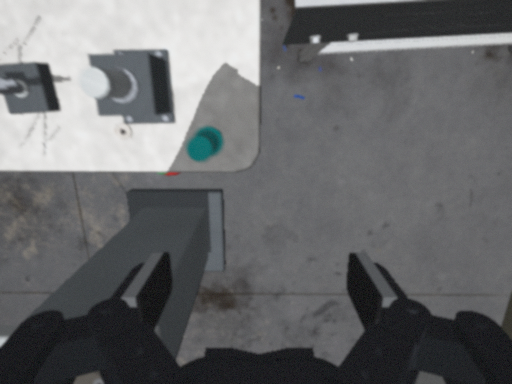

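The wrist view shows the work plug's handle top at (96,82), the pointer tip at (70,79), and turquoise at (205,143). Next I'll move above the plug for a second view.

Call:
{"fn": "drive_tool", "kwargs": {"increments": "0.012 0.018 0 0; 0.022 0.031 0 0; 0.022 0.031 0 0; 0.018 0.027 0 0; 0.012 0.017 0 0; 0.006 0.009 0 0; 0 0 0 0; 0 0 0 0"}}

```text
t: 1.87
eef_pos: [0.5098, -0.1907, 0.253]
tool_rot: [0.0, 1.0, -0.0, -0.0]
contact_force: [-0.5, -0.3, 0.0]
gripper_width: 0.999
```

```bash
python3 - <<'E'
from h import *
o=bot.get_obs();print(o['t'],o['eef_pos'],o['tool_rot'],o['q'],o['contact_force'])
c=bot.calibration("wrist");im=bot.read_camera("wrist")
cv2.imwrite("pics/w2.png",im[:,:,::-1]);np.savez("w2.npz",P=P("",c))
cv2.imwrite("pics/w2c.png",cv2.resize(im[150:384,120:400,::-1],None,fx=2.5,fy=2.5,interpolation=cv2.INTER_CUBIC))
a=cv2.imread("pics/w1.png")
cv2.imwrite("pics/w1c.png",cv2.resize(a[40:150,0:230],None,fx=3.4,fy=3.4,interpolation=cv2.INTER_CUBIC))
E
```

```text
1.8667 [ 0.50979815 -0.19074006  0.25303771] [ 2.78316503e-04  9.99999807e-01 -2.87492651e-04 -4.75010581e-04] [ 0.39697425  0.27241342 -0.18464946  1.85929431  0.05903548  1.0158842
 -1.38355326] [-0.4785522  -0.34437309  0.01330226]
```

View pics/w2.png

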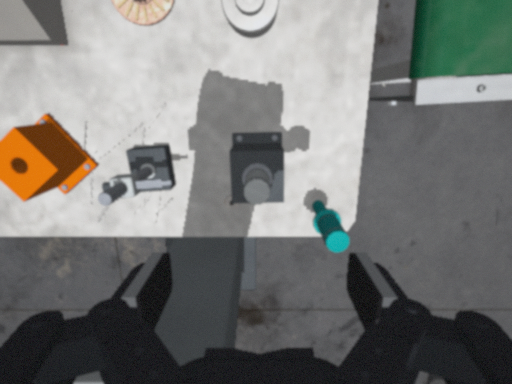

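View pics/w2c.png

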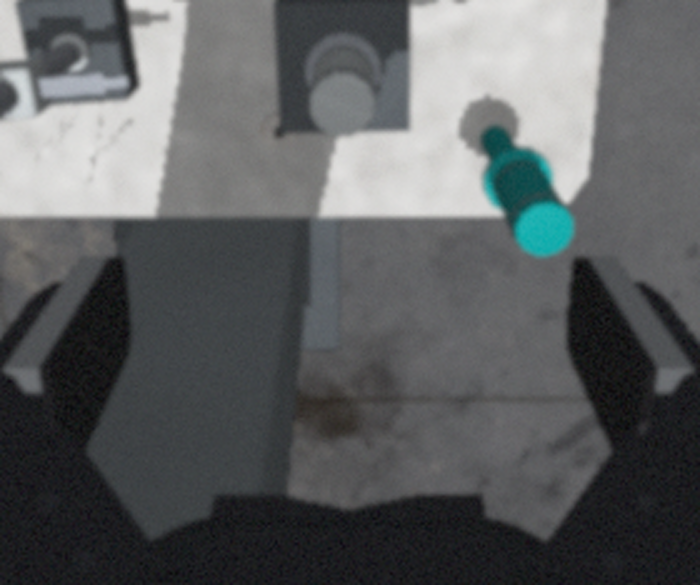

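View pics/w1c.png

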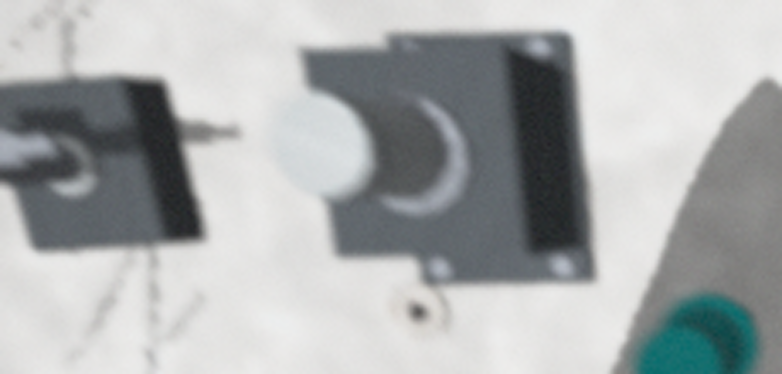

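```bash
python3 - <<'E'
import cv2
a=cv2.imread("pics/w2.png")
cv2.imwrite("pics/w2d.png",cv2.resize(a[130:220,80:300],None,fx=3.6,fy=3.6,interpolation=cv2.INTER_CUBIC))
a=cv2.imread("pics/side0.png")
cv2.imwrite("pics/side0d.png",cv2.resize(a[210:300,230:300],None,fx=6.5,fy=6.5,interpolation=cv2.INTER_CUBIC))
E
```

```text
(no output)
```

View pics/w2d.png

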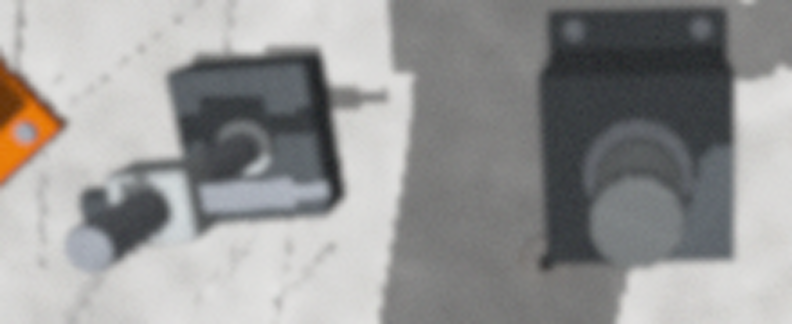

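View pics/side0d.png

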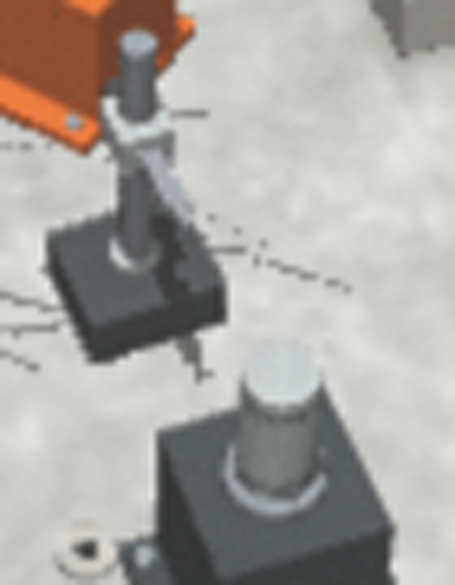

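```bash
python3 - <<'E'
from h import *
T,S=P("top"),P("side");W1=np.load("w1.npz")['P'];W2=np.load("w2.npz")['P']
f=lambda x,y,s,a,b:((x+.5)/s-.5+a,(y+.5)/s-.5+b)
ht=[f(455,157,6,285,190),f(282,372,6.5,230,210),f(320,143,3.4,0,40),f(637,221,3.6,80,130)]
tp=[f(249,158,6,285,190),f(190,218,6.5,230,210),f(331,190,3.6,80,130)]
x,r=tri([T,S,W1,W2],ht);print("handle",x,np.round(np.array(r)-ht,2).tolist())
x,r=tri([W1,W2],ht[2:]);print("handle w",x)
x,r=tri([T,S,W2],tp);print("tip",x,np.round(np.array(r)-tp,2).tolist())
for I in ([0,2],[0,1],[1,2]): print(I,tri([[T,S,W2][i] for i in I],[tp[i] for i in I])[0])
print(plane(W2,ht[3],.119))
# post top
pp=[f(150,160,6,285,190),f(138,42,6.5,230,210),f(90,247,3.6,80,130)]
x,r=tri([T,S,W2],pp);print("post",x,np.round(np.array(r)-pp,2).tolist())
# disc base via side: bottom edges
E
```

```text
handle [ 0.51096651 -0.18840102  0.11785197] [[-0.02, -0.0], [0.38, -0.31], [1.28, 1.32], [-0.68, 0.0]]
handle w [ 0.51181986 -0.18901423  0.12069371]
tip [ 0.51184842 -0.10399461  0.08973213] [[0.25, 0.17], [0.17, 0.34], [-2.57, -0.64]]
[0, 2] [ 0.51177664 -0.10435474  0.08604835]
[0, 1] [ 0.51208064 -0.10325497  0.0899508 ]
[1, 2] [ 0.51122363 -0.1064748   0.09307687]
[ 0.51132067 -0.18901313]
post [ 0.50930007 -0.05620271  0.12568023] [[0.29, 0.43], [0.1, 0.26], [-2.82, -2.55]]
```

Call:
{"fn": "drive_tool", "kwargs": {"increments": "0.0005 0.0005 -0.01 0; 0.0005 0.0005 -0.02 0; 0 0.0005 -0.025 0; 0 0 -0.02 0; 0 0 -0.015 0; 0 0 -0.008 0; 0 0 0 0; 0 0 0 0"}}

```text
t: 2.58
eef_pos: [0.511, -0.1891, 0.1552]
tool_rot: [0.0, 1.0, -0.001, -0.0]
contact_force: [0.6, -0.1, -0.3]
gripper_width: 1.003
```

```bash
python3 - <<'E'
from h import *
o=bot.get_obs();print(o['t'],o['eef_pos'],o['tool_rot'],o['contact_force'])
c=bot.calibration("wrist");im=bot.read_camera("wrist")
cv2.imwrite("pics/w3.png",im[:,:,::-1]);np.savez("w3.npz",P=P("",c))
for i,d in enumerate([(0,0,0.003),(0,0,-.02),(0,0.0425,0.003),(0,-.0425,.003)]): print(d,proj(P("",c),o['eef_pos']+np.array([d[0],-d[1],-d[2]])))
im=bot.read_camera("side");cv2.imwrite("pics/s3.png",im[:,:,::-1])
E
```

```text
2.5833 [ 0.51098457 -0.18910502  0.15518761] [ 6.31752359e-05  9.99999639e-01 -7.92238459e-04 -3.00743123e-04] [ 0.60623006 -0.11711442 -0.25226981]
(0, 0, 0.003) [258.51762235 276.01690888]
(0, 0, -0.02) [258.47301914 308.51721113]
(0, 0.0425, 0.003) [349.42004255 275.8565955 ]
(0, -0.0425, 0.003) [167.6263041  276.17720267]
```

View pics/w3.png

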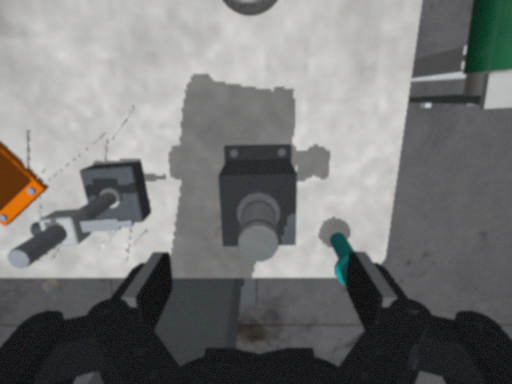

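View pics/s3.png

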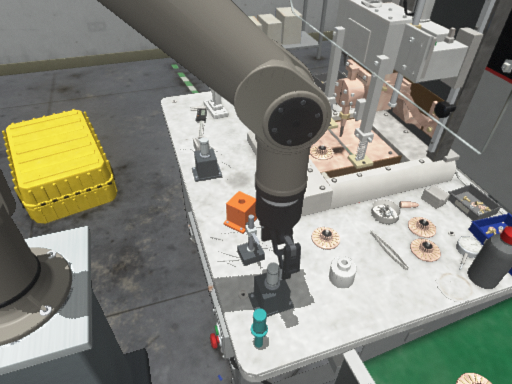

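```bash
python3 - <<'E'
from h import *
T,S=P("top"),P("side")
print(tri([T,S],[(390.2,236.2),(259.9,313.8)]))
im=cv2.imread("pics/w3.png")
cv2.imwrite("pics/w3c.png",cv2.resize(im[170:350,120:400],None,fx=2.8,fy=2.8,interpolation=cv2.INTER_CUBIC))
g=cv2.GaussianBlur(cv2.cvtColor(im,cv2.COLOR_BGR2GRAY),(1,5),0)
for r in (236,240,244,248): print(r,g[r,234:284].tolist())
for r in (270,290): print(r,g[r,120:180].tolist(),g[r,336:396].tolist())
E
```

```text
(array([ 0.45719861, -0.26712858,  0.10621035]), [array([390.18399106, 236.26257295]), array([260.04874385, 313.78782777])])
236 [56, 56, 57, 62, 75, 91, 105, 113, 117, 119, 119, 119, 118, 117, 119, 118, 117, 117, 117, 116, 117, 117, 117, 118, 118, 117, 115, 116, 117, 117, 118, 117, 117, 116, 116, 117, 116, 118, 117, 115, 114, 108, 94, 81, 67, 60, 64, 75, 81, 84]
240 [57, 57, 59, 71, 92, 109, 117, 120, 121, 121, 120, 120, 120, 120, 118, 121, 120, 119, 119, 118, 119, 119, 118, 117, 117, 117, 116, 116, 116, 118, 116, 115, 116, 116, 116, 119, 118, 117, 118, 116, 116, 116, 111, 102, 82, 67, 64, 78, 87, 90]
244 [65, 65, 64, 75, 94, 110, 115, 118, 117, 117, 119, 118, 118, 118, 118, 117, 120, 121, 119, 119, 120, 118, 120, 119, 120, 120, 119, 119, 120, 119, 117, 119, 117, 116, 119, 116, 116, 117, 116, 116, 116, 116, 114, 111, 105, 105, 108, 116, 121, 123]
248 [111, 112, 111, 111, 109, 111, 116, 116, 117, 116, 117, 117, 115, 116, 117, 117, 117, 116, 118, 117, 118, 117, 118, 118, 119, 119, 118, 120, 120, 119, 119, 120, 119, 120, 119, 119, 119, 119, 120, 119, 119, 121, 127, 144, 168, 183, 189, 
[... 309 characters left out ...]
2, 49, 48, 47, 46, 34, 21, 20, 20, 23, 22, 18, 20, 14, 19, 21, 24, 21, 22, 24, 16, 26, 29, 42, 57, 68, 73, 77, 76, 76, 75, 77, 76, 77, 73, 68, 59, 45, 34, 27, 26, 23, 31, 33, 49, 64, 78, 88, 93, 94, 94, 94, 93, 94]
290 [23, 27, 26, 24, 34, 46, 59, 70, 75, 74, 77, 75, 76, 76, 77, 76, 76, 75, 71, 61, 45, 32, 24, 24, 23, 18, 17, 24, 21, 20, 19, 18, 24, 24, 21, 16, 20, 20, 20, 21, 23, 22, 20, 16, 17, 19, 19, 17, 16, 16, 29, 40, 53, 59, 62, 62, 62, 63, 63, 63] [96, 94, 95, 92, 91, 88, 84, 82, 80, 77, 67, 51, 30, 27, 24, 23, 21, 22, 23, 23, 19, 24, 24, 18, 22, 21, 22, 19, 24, 21, 20, 18, 18, 18, 18, 22, 21, 15, 23, 20, 24, 35, 48, 63, 70, 73, 76, 76, 77, 76, 73, 75, 75, 74, 72, 67, 55, 46, 36, 25]
```

View pics/w3c.png

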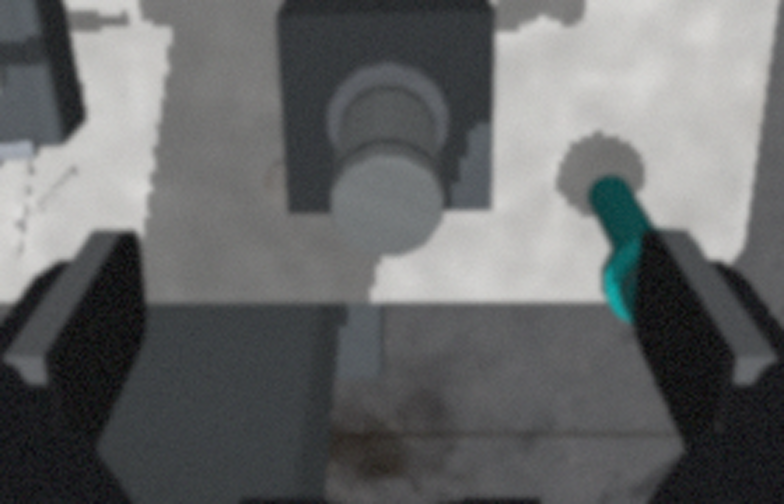

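Handle centre is at column 257.7 against the jaw midline at 258.6, so I need about +0.5 mm in y. Then I'll descend.

Call:
{"fn": "drive_tool", "kwargs": {"increments": "0 0.0005 -0.008 0; 0 0 -0.014 0; 0 0 -0.014 0; 0 0 -0.01 0; 0 0 -0.005 0; 0 0 0 0; 0 0 0 0", "grip": 0.5, "squeeze": 20}}

```text
t: 3.27
eef_pos: [0.5116, -0.1878, 0.1045]
tool_rot: [0.0, 1.0, -0.0, 0.0]
contact_force: [-0.4, -1.1, 0.2]
gripper_width: 0.504
```

```bash
python3 - <<'E'
from h import *
o=bot.get_obs();print(o['t'],o['eef_pos'],o['tool_rot'],o['contact_force'],o['gripper_width'])
c=bot.calibration("wrist");im=bot.read_camera("wrist")
cv2.imwrite("pics/w4.png",im[:,:,::-1]);np.savez("w4.npz",P=P("",c))
print([proj(P("",c),o['eef_pos']+[0,0,d]) for d in (.016,0,-.02)])
im=bot.read_camera("side");cv2.imwrite("pics/s4.png",im[:,:,::-1])
E
```

```text
3.2667 [ 0.51161465 -0.18778323  0.10445762] [ 2.25403611e-05  9.99999993e-01 -8.62878351e-05  7.78201129e-05] [-0.3920061  -1.06482408  0.18215722] 0.504137312900086
[array([258.50062783, 301.99884238]), array([258.5324566 , 279.65740458]), array([258.56360328, 257.79474043])]
```

View pics/w4.png

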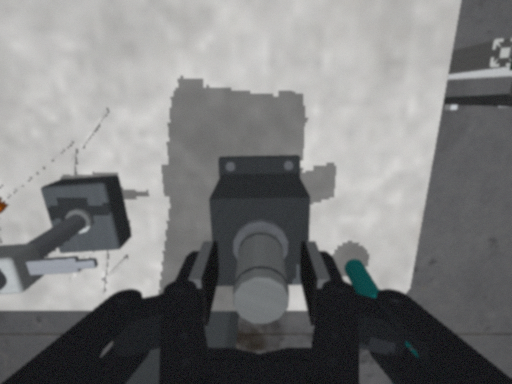

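```bash
python3 - <<'E'
from h import *
im=cv2.imread("pics/w4.png")
cv2.imwrite("pics/w4c.png",cv2.resize(im[210:340,180:340],None,fx=4.6,fy=4.6,interpolation=cv2.INTER_CUBIC))
g=cv2.GaussianBlur(cv2.cvtColor(im,cv2.COLOR_BGR2GRAY),(1,5),0)
for r in (280,286,292,298,304): print(r,g[r,205:245].tolist(),g[r,280:325].tolist())
E
```

```text
280 [22, 17, 23, 19, 17, 20, 18, 21, 22, 22, 23, 23, 36, 47, 53, 55, 57, 55, 57, 55, 55, 55, 55, 53, 55, 56, 54, 56, 56, 58, 60, 63, 65, 72, 78, 82, 84, 87, 86, 90] [85, 82, 79, 75, 66, 60, 55, 57, 52, 55, 56, 59, 69, 78, 84, 86, 86, 85, 87, 81, 66, 45, 26, 19, 18, 23, 21, 18, 20, 20, 21, 20, 18, 26, 30, 31, 45, 67, 85, 93, 97, 97, 96, 95, 91]
286 [27, 17, 21, 21, 19, 19, 22, 21, 21, 26, 42, 64, 79, 88, 91, 90, 92, 93, 93, 94, 93, 92, 91, 91, 89, 89, 89, 85, 76, 72, 76, 80, 85, 89, 99, 108, 113, 115, 115, 117] [119, 114, 110, 98, 87, 79, 77, 94, 129, 155, 168, 170, 172, 172, 172, 175, 175, 176, 177, 177, 170, 145, 102, 57, 28, 26, 18, 20, 16, 19, 20, 21, 25, 25, 31, 35, 53, 76, 91, 93, 92, 82, 62, 42, 31]
292 [29, 23, 23, 18, 23, 23, 20, 21, 32, 53, 82, 103, 110, 110, 114, 113, 114, 115, 114, 114, 114, 113, 115, 116, 113, 114, 112, 104, 94, 94, 102, 112, 116, 119, 118, 117, 118, 118, 117, 117] [114, 116, 114, 113, 112, 106, 97, 98, 127, 164, 186, 194, 194, 194, 194, 195, 194, 197, 196, 198, 196, 189, 170, 126, 75, 38, 17, 26, 22, 16, 21, 23, 22, 25, 30, 29, 31, 25, 26, 26, 23, 28, 26, 28, 29]
298 [30, 24, 16, 17, 15, 20, 21, 35, 62, 92, 107, 112, 112, 111, 112, 111, 111, 111, 112, 115, 115, 116, 118, 118, 118, 118, 117, 113, 109, 109, 112, 117, 116, 118, 118, 118, 118, 118, 119, 118] [116, 116, 116, 115, 117, 115, 116, 122, 142, 173, 192, 198, 200, 199, 198, 200, 200, 201, 201, 201, 201, 200, 197, 183, 148, 95, 49, 26, 17, 20, 22, 23, 24, 27, 28, 31, 27, 23, 21, 25, 25, 29, 25, 26, 25]
304 [26, 28, 22, 23, 18, 26, 50, 81, 102, 116, 119, 117, 116, 117, 117, 116, 115, 116, 115, 116, 115, 115, 115, 117, 117, 117, 117, 115, 110, 110, 113, 115, 115, 115, 114, 114, 115, 115, 116, 117] [116, 115, 115, 114, 115, 114, 115, 130, 161, 186, 196, 200, 201, 201, 203, 204, 202, 203, 206, 204, 203, 201, 202, 199, 188, 163, 117, 67, 32, 23, 16, 23, 28, 29, 28, 28, 28, 16, 22, 21, 26, 23, 24, 26, 25]
```

View pics/w4c.png

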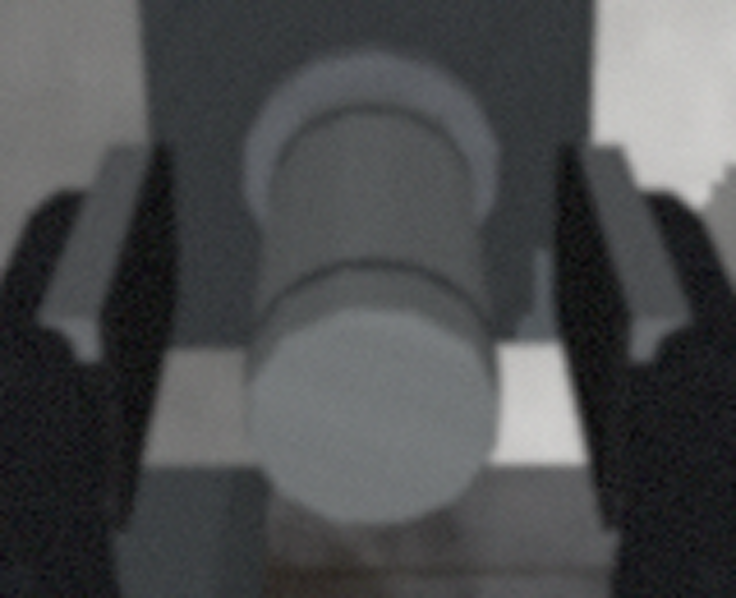

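The handle centre at column 260.6 against the jaw midline at 258.9 means 0.6 mm towards −y. I'll correct that and close to a loose fit first.

Call:
{"fn": "drive_tool", "kwargs": {"increments": "0 -0.0006 0 0; 0 0 0 0; 0 0 0 0; 0 0 0 0", "grip": 0.34}}

```text
t: 3.7
eef_pos: [0.5115, -0.1884, 0.1046]
tool_rot: [0.0, 1.0, -0.0, 0.0]
contact_force: [-0.9, 0.3, -0.6]
gripper_width: 0.341
```

```bash
python3 - <<'E'
from h import *
o=bot.get_obs();print(o['t'],o['eef_pos'],o['contact_force'],o['gripper_width'])
im=bot.read_camera("wrist")[:,:,::-1]
cv2.imwrite("pics/w5.png",im)
cv2.imwrite("pics/w5c.png",cv2.resize(im[210:340,180:340],None,fx=4.6,fy=4.6,interpolation=cv2.INTER_CUBIC))
E
```

```text
3.7 [ 0.51154403 -0.18844377  0.10456952] [-0.87771839  0.34017023 -0.64557025] 0.34072149330317475
```

View pics/w5c.png

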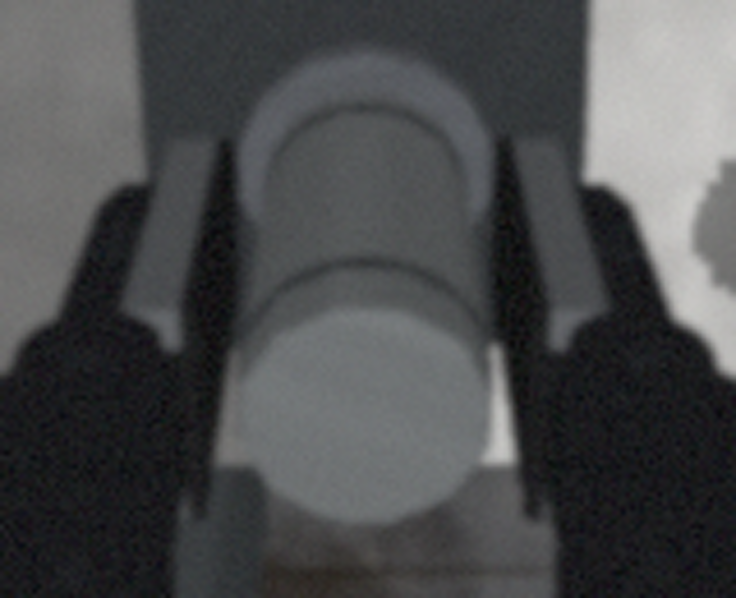

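The gaps on both sides are now equal to within about 0.15 mm, so I'll close.

Call:
{"fn": "drive_tool", "kwargs": {"increments": "0 0 0 0; 0 0 0 0; 0 0 0 0; 0 0 0 0; 0 0 0 0; 0 0 0 0", "grip": 0.15, "squeeze": 40}}

```text
t: 4.25
eef_pos: [0.5115, -0.1885, 0.1046]
tool_rot: [0.0, 1.0, -0.0, 0.0]
contact_force: [-0.8, 0.9, 5.1]
gripper_width: 0.269
```

```bash
python3 - <<'E'
from h import *
o=bot.get_obs();print(o['t'],o['eef_pos'],o['contact_force'],o['torque'],o['gripper_width'])
im=bot.read_camera("wrist")[:,:,::-1]
cv2.imwrite("pics/w6.png",im)
im=bot.read_camera("side")[:,:,::-1]
cv2.imwrite("pics/s6.png",im)
cv2.imwrite("pics/s6c.png",cv2.resize(im[210:330,210:330],None,fx=4.9,fy=4.9,interpolation=cv2.INTER_CUBIC))
E
```

```text
4.25 [ 0.51154926 -0.18848921  0.10455811] [-0.84084284  0.88376324  5.10199039] [-0.04506565  0.26591863 -0.03776626] 0.268893546391644
```

View pics/w6.png

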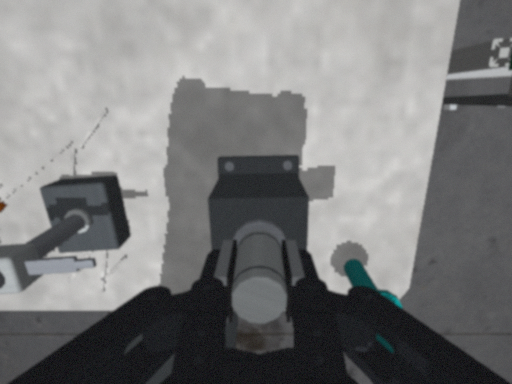

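View pics/s6c.png

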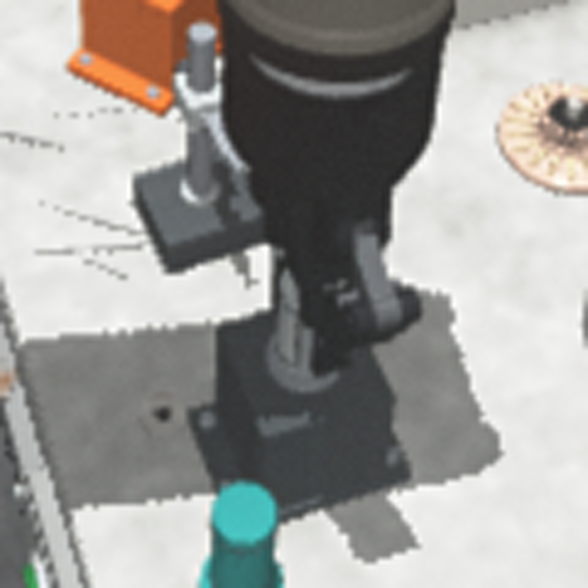

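```bash
python3 - <<'E'
import cv2
def crop(n,o,x0,x1,y0,y1,s):
    a=cv2.imread(f"pics/{n}.png")[y0:y1,x0:x1];cv2.imwrite(f"pics/{o}.png",cv2.resize(a,None,fx=s,fy=s,interpolation=cv2.INTER_CUBIC))
crop("side0","z1",235,275,210,270,10)
crop("side0","z2",245,300,255,315,10)
crop("w3","z3",5,165,150,275,4.7)
crop("w4","z4",0,150,160,305,4)
E
```

```text
(no output)
```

View pics/z1.png

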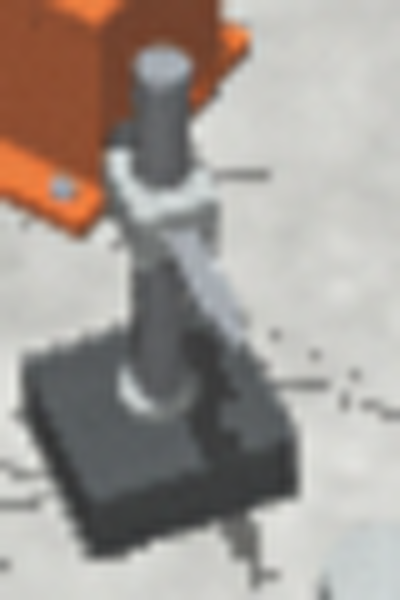

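View pics/z2.png

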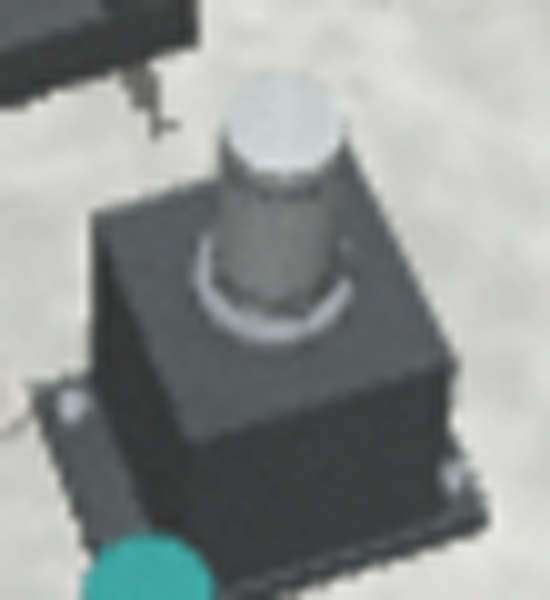

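View pics/z3.png

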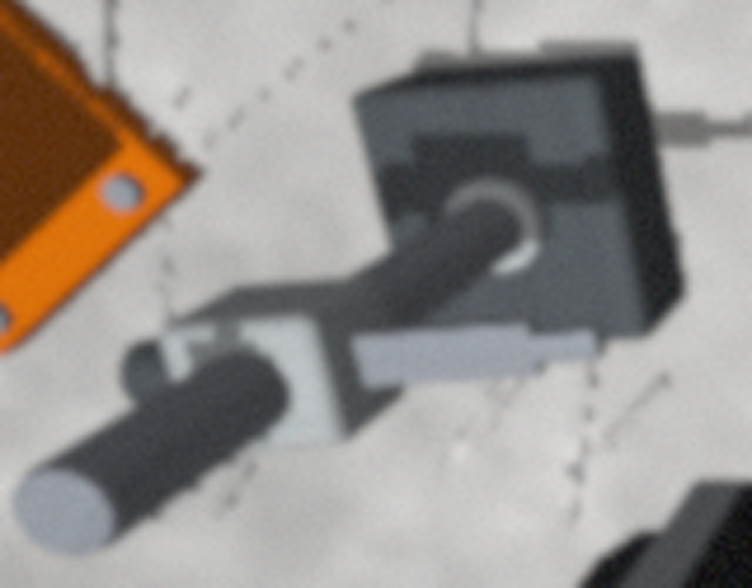

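View pics/z4.png

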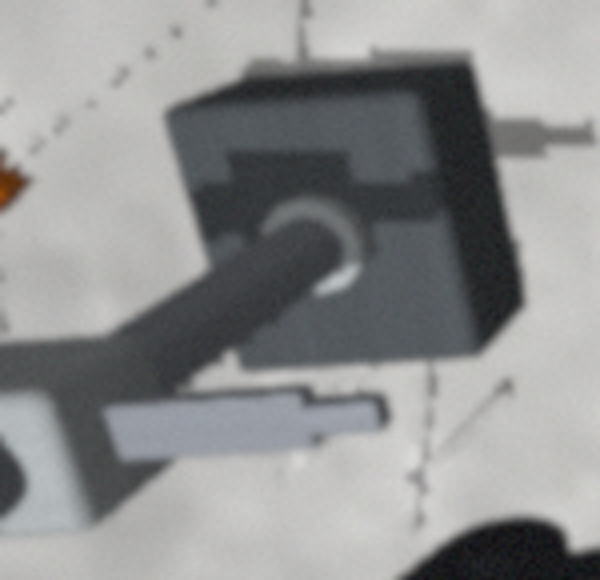

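```bash
cat >fit.py <<'E'
from h import *
from scipy.optimize import least_squares
from scipy.spatial.transform import Rotation as R
f=lambda x,y,s,a,b:np.array(((x+.5)/s-.5+a,(y+.5)/s-.5+b))
O=[] # cam, kind, local, px
def add(cam,s,a,b,L):
    for k,l,x,y in L:O.append((cam,k,np.array(l),f(x,y,s,a,b)))
import sys
bx,by=(.026,.023)
PT=(0,0,.132)
add('side',10,235,210,[('g',PT,163,66),('t',(0,-.045,0),238,338),('g',(-bx,by,.024),30,357),('g',(-bx,-by,.024),92,500),('g',(bx,-by,.024),297,430)])
add('side',10,245,255,[('p',(0,0,.119),284,123),('p',(-.028,.028,.066),97,215),('p',(-.028,-.028,.066),190,440),('p',(.028,-.028,.066),452,362)])
add('top',6,285,190,[('g',PT,150,161),('t',(0,-.045,.0015),250,158),('p',(0,0,.119),455,157),('p',(.028,.028,.066),368,98),('p',(.028,-.028,.066),490,98),('p',(-.028,-.028,.066),493,220),('p',(-.028,.028,.066),370,221)])
add('w2',3.6,80,130,[('g',PT,90,247),('t',(0,-.045,.0015),331,190),('p',(0,0,.119),637,221)])
add('w3',4.7,5,150,[('g',PT,65,511),('t',(0,-.045,.0015),600,343),('g',(-bx,-by,.024),648,335),('g',(bx,-by,.024),602,77),('g',(bx,-by,0),638,50),('g',(-bx,-by,0),683,295),('g',(bx,by,.024),360,100)])
add('w3',2.8,120,170,[('p',(0,0,.119),387,204)])
add('w4',4,0,160,[('t',(0,-.045,.0015),380,412),('g',(-bx,-by,.024),478,353),('g',(bx,-by,.024),417,92),('g',(bx,-by,0),470,65),('g',(-bx,-by,0),523,303),('g',(bx,by,.024),170,115)])
add('w4',4.6,180,210,[('p',(0,0,.119),372.5,415)])
PM={'side':P('side'),'top':P('top'),**{w:np.load(w+'.npz')['P'] for w in('w2','w3','w4')}}
cal={n:bot.calibration(n) for n in('side','top','wrist')}
def K(n):
    c=cal[n];return np.array([[c['fx'],0,c['cx']],[0,c['fy'],c['cy']],[0,0,1]])
def model(v):
    gx,gy,ga,h,px,py,pa=v[:7];corr={'side':v[7:13],'top':v[13:19],'w':v[19:25]}
    res=[]
    for cam,k,l,uv in O:
        if k=='p':X=R.from_euler('z',pa).apply(l)+[px,py,0]
        else:
            X=R.from_euler('z',ga).apply(l)+[gx,gy,0]
            if k=='t':X[2]+=h
        c=corr[cam if cam in corr else 'w'];kk=K(cam if cam in cal else 'wrist')
        M=np.linalg.inv(kk)@PM[cam]
        q=R.from_rotvec(c[:3]).apply(M[:,:3]@X+M[:,3])+c[3:]
        q=kk@q;res.append(q[:2]/q[2]-uv)
    return np.array(res)
def cost(v):
    return np.r_[(model(v)/.5).ravel(),v[7:25].reshape(3,6)[:,:3].ravel()/.004,v[7:25].reshape(3,6)[:,3:].ravel()/.002]
v0=np.r_[.509,-.057,0,.09,.511,-.189,0,np.zeros(18)]
s=least_squares(cost,v0,loss='soft_l1')
C=np.linalg.inv(s.jac.T@s.jac)
if __name__=="__main__":
    print(np.round(s.x[:7],4),"sd h",np.sqrt(C[3,3]),s.cost)
    print(np.round(s.x[7:].reshape(3,6),4))
    for o,r in zip(O,model(s.x)):print(o[0],o[1],o[2],np.round(r,2))
E
python3 fit.py
```

```text
[ 5.075e-01 -5.700e-02  6.350e-02  8.810e-02  5.100e-01 -1.874e-01
  2.000e-04] sd h 0.0005241031600959248 49.2148389743584
[[-0.0025  0.0012 -0.0007 -0.      0.0004  0.0012]
 [ 0.0015  0.0008  0.0004 -0.     -0.0002 -0.    ]
 [ 0.0038  0.005  -0.0002  0.0005 -0.0001  0.0026]]
side g [0.    0.    0.132] [-0.15 -0.41]
side t [ 0.    -0.045  0.   ] [0.09 1.1 ]
side g [-0.026  0.023  0.024] [-1.09 -0.56]
side g [-0.026 -0.023  0.024] [-0.28 -0.19]
side g [ 0.026 -0.023  0.024] [0.45 0.08]
side p [0.    0.    0.119] [0.2  0.03]
side p [-0.028  0.028  0.066] [-0.07 -0.32]
side p [-0.028 -0.028  0.066] [-0.14  0.29]
side p [ 0.028 -0.028  0.066] [0.59 0.2 ]
top g [0.    0.    0.132] [1.25 0.12]
top t [ 0.     -0.045   0.0015] [-0.33  0.  ]
top p [0.    0.    0.119] [ 0.07 -0.35]
top p [0.028 0.028 0.066] [-0.31  0.02]
top p [ 0.028 -0.028  0.066] [ 0.   -0.14]
top p [-0.028 -0.028  0.066] [0.11 0.18]
top p [-0.028  0.028  0.066] [-0.12  0.17]
w2 g [0.    0.    0.132] [-1.1   0.48]
w2 t [ 0.     -0.045   0.0015] [-1.59 -0.31]
w2 p [0.    0.    0.119] [0.28 0.23]
w3 g [0.    0.    0.132] [0.52 0.06]
w3 t [ 0.     -0.045   0.0015] [-0.58  0.2 ]
w3 g [-0.026 -0.023  0.024] [0.08 1.18]
w3 g [ 0.026 -0.023  0.024] [-1.44  0.08]
w3 g [ 0.026 -0.023  0.   ] [1.33 0.23]
w3 g [-0.026 -0.023  0.   ] [1.63 0.12]
w3 g [0.026 0.023 0.024] [-2.77 -1.35]
w3 p [0.    0.    0.119] [0.12 0.58]
w4 t [ 0.     -0.045   0.0015] [ 0.11 -0.14]
w4 g [-0.026 -0.023  0.024] [0.27 1.37]
w4 g [ 0.026 -0.023  0.024] [ 0.   -0.06]
w4 g [ 0.026 -0.023  0.   ] [ 2.   -1.64]
w4 g [-0.026 -0.023  0.   ] [1.86 0.  ]
w4 g [0.026 0.023 0.024] [-2.89 -1.74]
w4 p [0.    0.    0.119] [-0.27 -0.42]
```

```bash
cat > fit2.py <<'E'
import fit
from fit import *
drop=None
def model2(v):
    e=v[25:29]; ext={'w2':v[29:32],'w3':v[32:35],'w4':v[35:38]}
    gx,gy,ga,h,px,py,pa=v[:7];corr={'side':v[7:13],'top':v[13:19],'w':v[19:25]}
    res=[]
    for cam,k,l,uv in O:
        l=l.copy()
        if k=='p':X=R.from_euler('z',pa).apply(l)+[px,py,0]
        else:
            if k=='g' and l[2]<.1: l[:2]=l[:2]*(1+e[:2])+e[2:]
            X=R.from_euler('z',ga).apply(l)+[gx,gy,0]
            if k=='t':X[2]+=h
        c=corr[cam if cam in corr else 'w'];kk=K(cam if cam in cal else 'wrist')
        M=np.linalg.inv(kk)@PM[cam]
        q=R.from_rotvec(c[:3]).apply(M[:,:3]@X+M[:,3])+c[3:]
        if cam in ext:q=q+ext[cam]
        q=kk@q;res.append(q[:2]/q[2]-uv)
    return np.array(res)
def cost2(v):
    c=v[7:25].reshape(3,6)
    return np.r_[(model2(v)/.5).ravel(),c[:,:3].ravel()/.004,c[:,3:].ravel()/.002,v[25:27]/.1,v[27:29]/.003,v[29:]/.001]
def run():
    s=least_squares(cost2,np.r_[v0,np.zeros(13)],loss='soft_l1');C=np.linalg.inv(s.jac.T@s.jac);return s,C
s,C=run()
print(np.round(s.x[:7],4),"sd",np.sqrt(C[3,3]),s.cost);print(np.round(s.x[7:25].reshape(3,6),4),np.round(s.x[25:],4))
for o,r in zip(O,model2(s.x)):print(o[0],o[1],o[2],np.round(r,2))
full=list(O)
for cs in (('side','top'),('side','w3','w4'),('w3','w4'),('top','w2','w3','w4'),('side','w3')):
    O[:]=[o for o in full if o[0] in cs];s,C=run();print(cs,s.x[3],np.sqrt(C[3,3]))
E
python3 fit2.py
```

```text
[ 0.5084 -0.0596  0.0722  0.0886  0.5108 -0.1886  0.0012] sd 0.0007379038681414805 27.034174876988736
[[-0.0007 -0.0004  0.0001 -0.0002  0.0005  0.0003]
 [ 0.0008 -0.0001  0.0004 -0.0003 -0.0001 -0.0001]
 [-0.0018 -0.0002 -0.0009  0.0003 -0.0006  0.0018]] [-0.0338 -0.0655  0.0002 -0.001   0.0005 -0.0003  0.0007 -0.0001 -0.0001
 -0.0001 -0.0003  0.0003 -0.0001]
side g [0.    0.    0.132] [-0.12 -0.29]
side t [ 0.    -0.045  0.   ] [0.3  1.12]
side g [-0.026  0.023  0.024] [-0.42  0.28]
side g [-0.026 -0.023  0.024] [ 0.14 -0.28]
side g [ 0.026 -0.023  0.024] [0.11 0.06]
side p [0.    0.    0.119] [ 0.1  -0.14]
side p [-0.028  0.028  0.066] [-0.26 -0.51]
side p [-0.028 -0.028  0.066] [-0.28  0.16]
side p [ 0.028 -0.028  0.066] [0.47 0.04]
top g [0.    0.    0.132] [1.72 0.14]
top t [ 0.     -0.045   0.0015] [ 0.11 -0.12]
top p [0.    0.    0.119] [-0.01 -0.34]
top p [0.028 0.028 0.066] [-0.4   0.05]
top p [ 0.028 -0.028  0.066] [-0.1  -0.13]
top p [-0.028 -0.028  0.066] [0.03 0.19]
top p [-0.028  0.028  0.066] [-0.19  0.2 ]
w2 g [0.    0.    0.132] [-0.    0.39]
w2 t [ 0.     -0.045   
[... 675 characters left out ...]
'side', 'top') 0.09204535511794587 0.0020075042848917194
('side', 'w3', 'w4') 0.08871148190252261 0.0009082995128203087Traceback (most recent call last):
  File "fit2.py", line 31, in <module>
    O[:]=[o for o in full if o[0] in cs];s,C=run();print(cs,s.x[3],np.sqrt(C[3,3]))
                                             ~~~^^
  File "fit2.py", line 25, in run
    s=least_squares(cost2,np.r_[v0,np.zeros(13)],loss='soft_l1');C=np.linalg.inv(s.jac.T@s.jac);return s,C
                                                                   ~~~~~~~~~~~~~^^^^^^^^^^^^^^^
    ainv = _umath_linalg.inv(a, signature=signature)
    raise LinAlgError("Singular matrix")
numpy.linalg.LinAlgError: Singular matrix
```

Gripped. I'll lift slowly by 12 mm, which is less than the 18 mm minimum, check for slip and that the block stays put, and gather more views of the pointer.

Call:
{"fn": "drive_tool", "kwargs": {"increments": "0 0 0.001 0; 0 0 0.002 0; 0 0 0.002 0; 0 0 0.002 0; 0 0 0.002 0; 0 0 0.002 0; 0 0 0.001 0; 0 0 0 0; 0 0 0 0"}}

```text
t: 5.1
eef_pos: [0.5114, -0.1884, 0.1164]
tool_rot: [0.0, 1.0, -0.0, 0.0]
contact_force: [-0.1, -0.6, -1.6]
gripper_width: 0.271
```

```bash
python3 - <<'E'
from h import *
o=bot.get_obs();print(o['t'],o['eef_pos'],o['tool_rot'],o['contact_force'],o['torque'],o['gripper_width'])
c=bot.calibration("wrist");im=bot.read_camera("wrist")[:,:,::-1]
cv2.imwrite("pics/w7.png",im);np.savez("w7.npz",P=P("",c))
im=bot.read_camera("side")[:,:,::-1]
cv2.imwrite("pics/s7.png",im)
cv2.imwrite("pics/s7c.png",cv2.resize(im[210:330,210:330],None,fx=4.9,fy=4.9,interpolation=cv2.INTER_CUBIC))
E
```

```text
5.1 [ 0.51139318 -0.188352    0.11635779] [ 4.30638229e-06  9.99999992e-01 -1.22062758e-04  3.42452722e-05] [-0.11347846 -0.58938593 -1.64977397] [ 0.02458369 -0.03933897  0.02190054] 0.2708629873359793
```

View pics/w7.png

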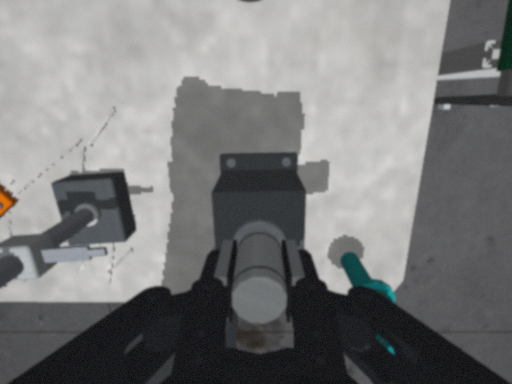

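View pics/s7c.png

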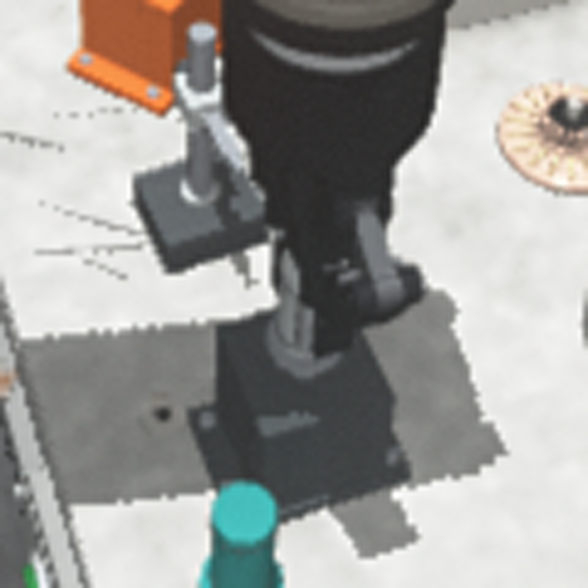

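```bash
python3 - <<'E'
import cv2
def crop(n,o,x0,x1,y0,y1,s):
    a=cv2.imread(f"pics/{n}.png")[y0:y1,x0:x1];cv2.imwrite(f"pics/{o}.png",cv2.resize(a,None,fx=s,fy=s,interpolation=cv2.INTER_CUBIC))
crop("w7","z5",0,145,160,285,5)
crop("w3","z6",205,315,135,275,4)
crop("w4","z7",195,325,145,260,5)
crop("w7","z8",195,325,140,260,5)
crop("top0","z9",292,375,198,238,9)
E
```

```text
(no output)
```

View pics/z5.png

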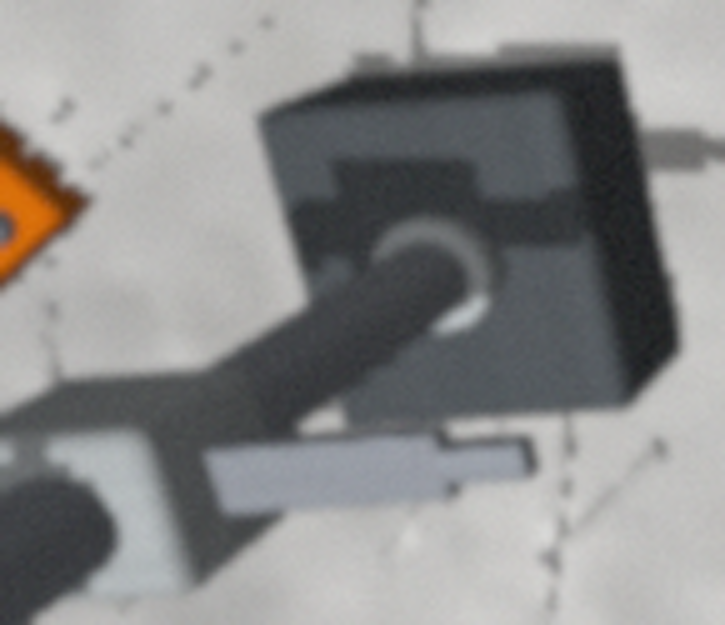

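View pics/z6.png

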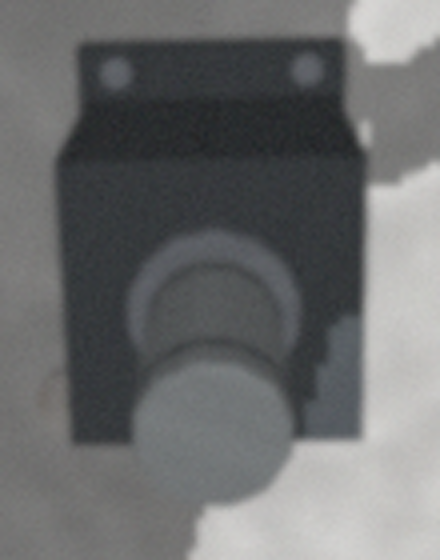

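View pics/z7.png

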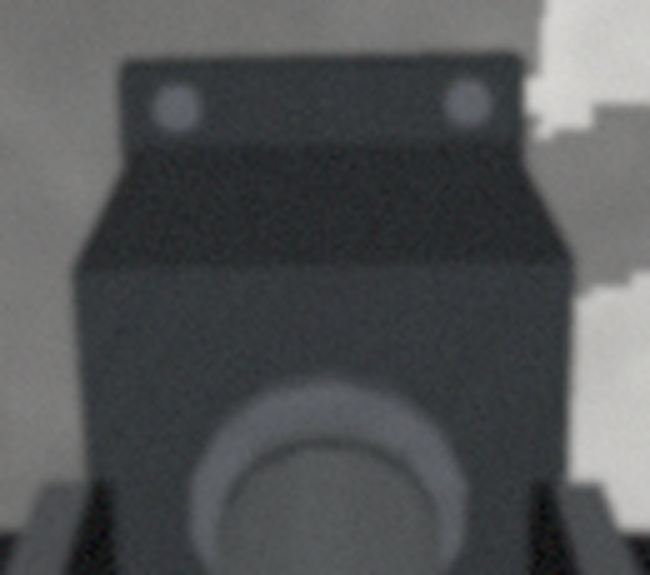

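View pics/z8.png

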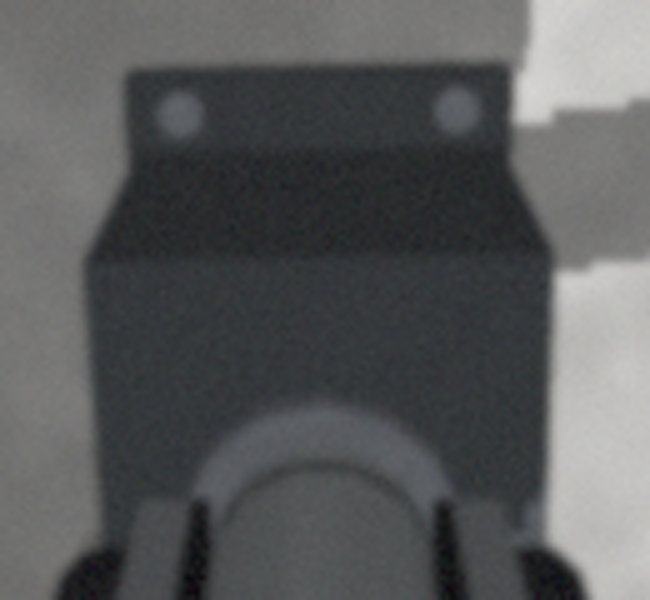

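View pics/z9.png

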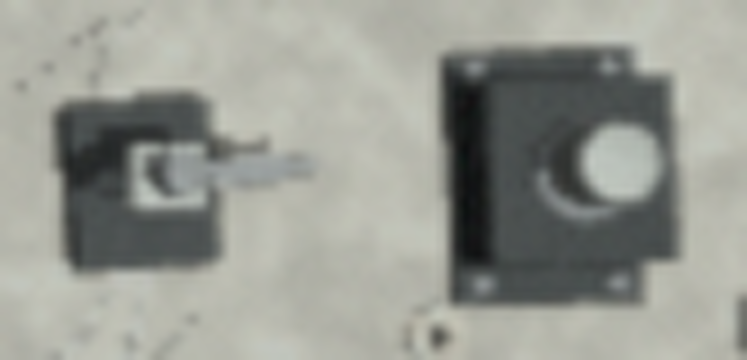

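```bash
python3 - <<'E'
s=open('fit.py').read()
a=s.index("add('top'");b=s.index("add('w2'")
s=s[:a]+"""add('top',9,292,198,[('g',PT,180,169),('t',(0,-.045,.0015),313,164),('p',(0,0,.119),621,161),('p',(.028,.028,.066),491,79),('p',(.028,-.028,.066),671,77),('p',(-.028,-.028,.066),678,259),('p',(-.028,.028,.066),496,263)])
add('w3',4,205,135,[('p',(.028,.028,.066),58,158),('p',(.028,-.028,.066),365,155),('p',(-.028,.028,.066),72,442),('p',(-.028,-.028,.066),360,438),('p',(.04,.03,.008),82,42),('p',(.04,-.03,.008),343,42)])
add('w4',5,195,145,[('p',(.028,.028,.066),77,268),('p',(.028,-.028,.066),573,262),('p',(.04,.03,.008),124,63),('p',(.04,-.03,.008),520,55)])
add('w7',5,195,140,[('p',(.028,.028,.066),88,260),('p',(.028,-.028,.066),551,256),('p',(.04,.03,.008),130,72),('p',(.04,-.03,.008),510,67)])
add('w7',5,0,160,[('t',(0,-.045,.0015),528,461),('g',(-bx,-by,.024),628,403),('g',(bx,-by,.024),560,93),('g',(bx,-by,0),618,60),('g',(-bx,-by,0),680,348),('g',(bx,by,.024),265,117)])
"""+s[b:]
s=s.replace("('w2','w3','w4')","('w2','w3','w4','w7')")
open('fit.py','w').write(s)
s=open('fit2.py').read().replace("'w4':v[35:38]}","'w4':v[35:38],'w7':v[38:41]}").replace("zeros(13)","zeros(16)").replace("C=np.linalg.inv","C=np.linalg.pinv")
s=s.replace("('side','w3')):","('side','w3'),('w2','w3','w4','w7'),('top','w4','w7')):")
s=s.replace("O[:]=[o for o in full if o[0] in cs]","O[:]=[o for o in full if o[0] in cs]")
s+="""
O[:]=[o for o in full if not(o[1]=='g' and o[2][2]<.1)];s,C=run();print('nobase',np.round(s.x[:7],4),np.sqrt(C[3,3]))
O[:]=[o for o in O if o[0]!='side'];s,C=run();print('nobase noside',np.round(s.x[:7],4),np.sqrt(C[3,3]))
"""
open('fit2.py','w').write(s)
E
python3 fit2.py
```

```text
[ 0.508  -0.0594  0.0695  0.0888  0.5103 -0.1889  0.0077] sd 0.0006936437096420147 49.277423633847015
[[-0.0007 -0.0001 -0.     -0.0001  0.0003  0.0006]
 [ 0.0009  0.      0.0005  0.0001 -0.0003  0.0002]
 [ 0.0015 -0.0017 -0.0017  0.0002 -0.0003  0.0029]] [-0.0286 -0.0618  0.0001 -0.001   0.0007 -0.0003  0.0007  0.     -0.0002
 -0.0003 -0.0003  0.0002 -0.0001 -0.0003  0.0002  0.0002]
side g [0.    0.    0.132] [-0.11 -0.4 ]
side t [ 0.    -0.045  0.   ] [0.25 0.94]
side g [-0.026  0.023  0.024] [-0.46  0.16]
side g [-0.026 -0.023  0.024] [ 0.08 -0.34]
side g [ 0.026 -0.023  0.024] [0.17 0.02]
side p [0.    0.    0.119] [ 0.07 -0.06]
side p [-0.028  0.028  0.066] [-0.33 -0.34]
side p [-0.028 -0.028  0.066] [-0.18  0.3 ]
side p [ 0.028 -0.028  0.066] [0.51 0.01]
top g [0.    0.    0.132] [-0.16  0.23]
top t [ 0.     -0.045   0.0015] [0.13 0.07]
top p [0.    0.    0.119] [0.13 0.06]
top p [0.028 0.028 0.066] [-0.39 -0.2 ]
top p [ 0.028 -0.028  0.066] [ 0.24 -0.29]
top p [-0.028 -0.028  0.066] [0.22 0.13]
top p [-0.028  0.028  0.066] [-0.26 -0.  ]
w3 p [0.028 0.028 0.066] [-0.4   0.27]
w
[... 1416 characters left out ...]
] [ 1.1  -0.65]
w4 g [0.026 0.023 0.024] [ 0.06 -0.62]
w4 p [0.    0.    0.119] [-0.03 -0.34]
('side', 'top') 0.09234193181636921 0.0020082535303725924
('side', 'w3', 'w4') 0.08835941872010793 0.0007882832434866667
('w3', 'w4') 0.08810066641062321 0.0009013483357481454
('top', 'w2', 'w3', 'w4') 0.0884789793278241 0.0007406241701339119
('side', 'w3') 0.08851262882343738 0.0011441657228512113
('w2', 'w3', 'w4', 'w7') 0.08851852200397738 0.000817562045171482
('top', 'w4', 'w7') 0.08986917221462312 0.001424907528810677
nobase [ 0.5079 -0.059   0.0605  0.0885  0.5101 -0.1888  0.0089] 0.000845483172916196
nobase noside [ 0.5078 -0.059   0.0573  0.0881  0.51   -0.189   0.0089] 0.0009045384965894133
```

Plug and gripper rose together, with no slip and about 1.6 N of plug weight, and the block stays down. The height fits disagree: about 88.5 mm from the wrist and 92 ± 2 mm from side and top. For parallax I'll spin the held plug about its own axis, which swings the wrist camera over the pointer.

Call:
{"fn": "drive_tool", "kwargs": {"increments": "0 0 0 0.04; 0 0 0 0.08; 0 0 0 0.1; 0 0 0 0.1; 0 0 0 0.1; 0 0 0 0.1; 0 0 0 0.1; 0 0 0 0.1; 0 0 0 0.06; 0 0 0 0.02; 0 0 0 0; 0 0 0 0"}}

```text
t: 6.2
eef_pos: [0.5111, -0.1881, 0.1161]
tool_rot: [-0.0, 0.921, 0.389, -0.0]
contact_force: [-0.7, 2.0, -2.6]
gripper_width: 0.27
```

```bash
python3 - <<'E'
from h import *
o=bot.get_obs();print(o['t'],o['eef_pos'],o['tool_rot'],o['contact_force'],o['torque'],o['gripper_width'])
c=bot.calibration("wrist");im=bot.read_camera("wrist")[:,:,::-1]
cv2.imwrite("pics/w8.png",im);np.savez("w8.npz",P=P("",c))
im=bot.read_camera("side")[:,:,::-1]
cv2.imwrite("pics/s8.png",im)
cv2.imwrite("pics/s8c.png",cv2.resize(im[210:330,210:330],None,fx=4.9,fy=4.9,interpolation=cv2.INTER_CUBIC))
E
```

```text
6.2 [ 0.51112354 -0.18810467  0.11606498] [-3.38690981e-04  9.21420313e-01  3.88567171e-01 -2.11844583e-04] [-0.68732282  1.98499217 -2.57065309] [ 0.35845976  0.11175036 -0.03008146] 0.2701608310381942
```

View pics/w8.png

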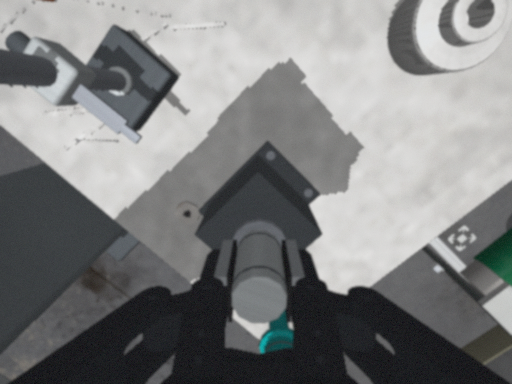

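View pics/s8c.png

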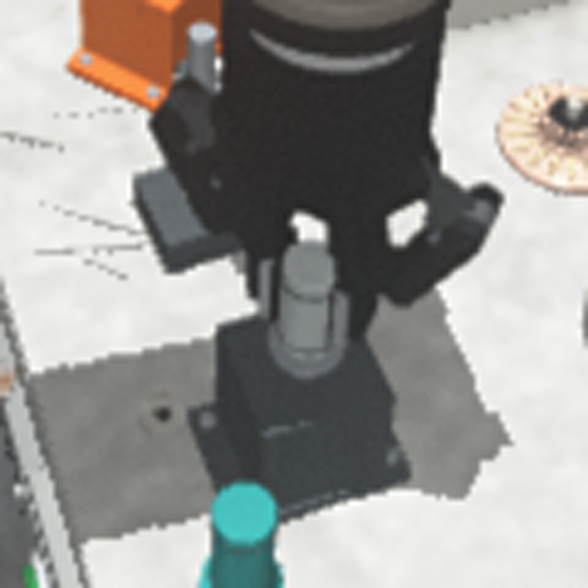

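```bash
python3 - <<'E'
import cv2
def crop(n,o,x0,x1,y0,y1,s):
    a=cv2.imread(f"pics/{n}.png")[y0:y1,x0:x1];cv2.imwrite(f"pics/{o}.png",cv2.resize(a,None,fx=s,fy=s,interpolation=cv2.INTER_CUBIC))
crop("w8","z10",60,200,15,155,4.2)
crop("w8","z11",190,330,130,260,4.5)
E
```

```text
(no output)
```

View pics/z10.png

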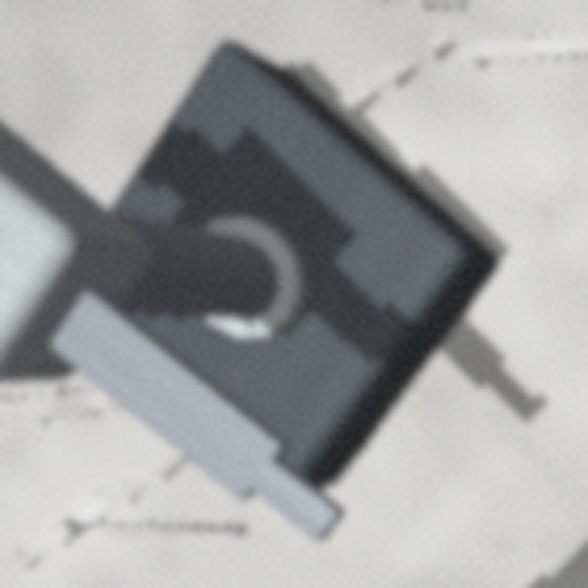

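View pics/z11.png

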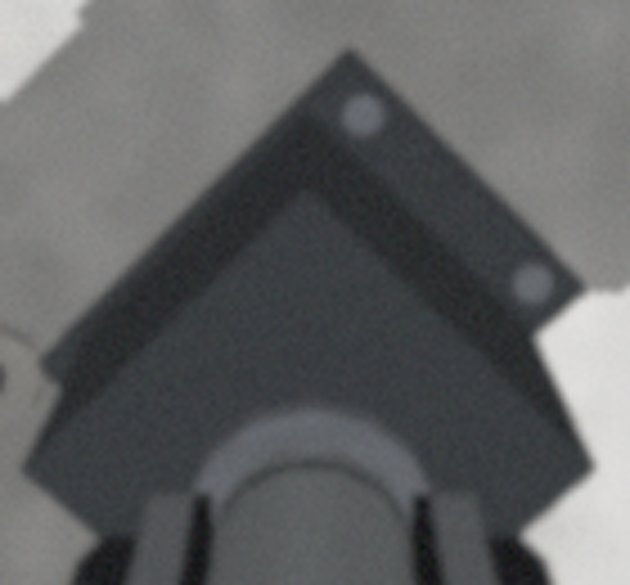

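```bash
python3 - <<'E'
s=open('fit.py').read()
b=s.index("add('w2'")
s=s[:b]+"""add('w8',4.5,190,130,[('p',(.028,.028,.066),308,190),('p',(.028,-.028,.066),590,465),('p',(-.028,.028,.066),25,468),('p',(.04,.03,.008),350,50),('p',(.04,-.03,.008),585,290)])
add('w8',4.2,60,15,[('t',(0,-.045,.0015),329,520),('g',(bx,-by,.024),465,250),('g',(bx,-by,0),500,250),('g',(bx,by,.024),226,47)])
"""+s[b:]
s=s.replace("('w2','w3','w4','w7')","('w2','w3','w4','w7','w8')")
open('fit.py','w').write(s)
s=open('fit2.py').read().replace("'w7':v[38:41]}","'w7':v[38:41],'w8':v[41:44]}").replace("zeros(16)","zeros(19)")
s=s.replace("('top','w4','w7'))","('w7','w8'),('w3','w8'),('w4','w8'),('w3','w4','w7','w8'),('side','w8'))")
s=s.replace("v[29:]/.001","v[29:]/.0006")
open('fit2.py','w').write(s)
E
python3 fit2.py | grep -v ' p \['
```

```text
[ 0.5079 -0.059   0.0749  0.089   0.5102 -0.1887  0.0099] sd 0.0005987367868162739 59.785612922518006
[[-0.001   0.0001  0.     -0.0001  0.0003  0.0007]
 [ 0.001   0.0001  0.0004  0.0001 -0.0003  0.0003]
 [ 0.0027 -0.0015 -0.0018  0.0003 -0.0001  0.0032]] [-0.0246 -0.0615  0.0001 -0.0009  0.0006 -0.0002  0.0004 -0.     -0.0002
 -0.0002 -0.0002  0.0002 -0.0001 -0.0002  0.0002  0.0001  0.     -0.
  0.    ]
side g [0.    0.    0.132] [-0.12 -0.41]
side t [ 0.    -0.045  0.   ] [0.35 0.83]
side g [-0.026  0.023  0.024] [-0.57  0.19]
side g [-0.026 -0.023  0.024] [ 0.06 -0.34]
side g [ 0.026 -0.023  0.024] [ 0.19 -0.1 ]
top g [0.    0.    0.132] [-0.2   0.24]
top t [ 0.     -0.045   0.0015] [ 0.1  -0.02]
w7 t [ 0.     -0.045   0.0015] [-0.09 -0.7 ]
w7 g [-0.026 -0.023  0.024] [-0.18  0.78]
w7 g [ 0.026 -0.023  0.024] [-1.27  0.5 ]
w7 g [ 0.026 -0.023  0.   ] [ 0.88 -0.45]
w7 g [-0.026 -0.023  0.   ] [ 1.06 -0.76]
w7 g [0.026 0.023 0.024] [0.01 0.06]
w8 t [ 0.     -0.045   0.0015] [-0.16  0.71]
w8 g [ 0.026 -0.023  0.024] [-0.87  0.  ]
w8 g [ 0.026 -0.023  0.   ] [-0.09  2.39]
w8 g [0.026 
[... 783 characters left out ...]
0.08813590254295592 0.0008643841087234603
('top', 'w2', 'w3', 'w4') 0.088632998232959 0.0007257212241271764
('side', 'w3') 0.08851991517946549 0.0011435408756428737
('w2', 'w3', 'w4', 'w7') 0.08872228996769785 0.0007932884202155808
('w7', 'w8') 0.08930270601390086 0.0014698995871923126
('w3', 'w8') 0.08765552715962226 0.001317596759026976
('w4', 'w8') 0.08877418322272479 0.0010253297569490373
('w3', 'w4', 'w7', 'w8') 0.08850364359955215 0.0007061333891803652
('side', 'w8') 0.09090085945390596 0.0017007481360826774
nobase [ 0.5081 -0.059   0.0646  0.0886  0.5102 -0.1889  0.0109] 0.0007561484829129367
nobase noside [ 0.5081 -0.059   0.0625  0.0884  0.5102 -0.1889  0.0108] 0.0007897291985081856
```

```bash
python3 - <<'E'
s=open('fit2.py').read()
s=s.replace("        if k=='p':X","        if k=='p':\n            l[:2]*=1+(v[44] if l[2]>.02 else v[45])\n            X").replace("zeros(19)","zeros(21)").replace("v[29:]/.0006","v[29:44]/.0006,v[44:]/.02")
s=s.replace("c[:,3:].ravel()/.002","c[:,3:].ravel()/TS").replace("drop=None","TS=.0015")
open('fit2.py','w').write(s)
E
python3 fit2.py | grep -v ' g \['
```

```text
[ 0.5081 -0.0603  0.0749  0.0892  0.5104 -0.1888  0.0102] sd 0.0005611958956853413 53.568445279704584
[[-0.0005 -0.0002  0.0005 -0.0001  0.0003 -0.0001]
 [ 0.0009 -0.      0.0005 -0.0001 -0.0002 -0.0001]
 [ 0.0002 -0.0005 -0.0017  0.0001 -0.0007  0.001 ]] [-0.0336 -0.0692 -0.0001 -0.0007  0.0005 -0.0001  0.0003 -0.     -0.0002
 -0.0002 -0.0002  0.     -0.     -0.0001  0.0001  0.0001 -0.     -0.
 -0.0001 -0.0173 -0.0149]
side t [ 0.    -0.045  0.   ] [0.47 1.06]
side p [0.    0.    0.119] [-0.01 -0.13]
side p [-0.028  0.028  0.066] [-0.14 -0.25]
side p [-0.028 -0.028  0.066] [-0.08 -0.02]
side p [ 0.028 -0.028  0.066] [ 0.13 -0.21]
top t [ 0.     -0.045   0.0015] [ 0.46 -0.02]
top p [0.    0.    0.119] [0.04 0.09]
top p [0.028 0.028 0.066] [-0.33  0.02]
top p [ 0.028 -0.028  0.066] [-0.05 -0.12]
top p [-0.028 -0.028  0.066] [-0.03 -0.04]
top p [-0.028  0.028  0.066] [-0.16 -0.13]
w3 p [0.028 0.028 0.066] [-0.1   0.56]
w3 p [ 0.028 -0.028  0.066] [0.25 0.27]
w3 p [-0.028  0.028  0.066] [ 0.26 -0.88]
w3 p [-0.028 -0.028  0.066] [-0.24 -0.8 ]
w3 p [0.04  0.03  0.008] [-1.01  0.73]
w3 p [
[... 1030 characters left out ...]
08929095120181454 0.0009437403545720401
('top', 'w2', 'w3', 'w4') 0.0892245621393418 0.0007101837350400363
('side', 'w3') 0.08937031214932552 0.0011449525486979216
('w2', 'w3', 'w4', 'w7') 0.08967416500851833 0.0007400155996846055
('w7', 'w8') 0.08887408419719597 0.0014657112470266634
('w3', 'w8') 0.08879254045139394 0.0013415629286927713
('w4', 'w8') 0.08873096057033322 0.0010099546205318264
('w3', 'w4', 'w7', 'w8') 0.08908806414031031 0.0006757741681014598
('side', 'w8') 0.09109564078931444 0.0018226393326281713
nobase [ 0.5082 -0.0605  0.0693  0.0892  0.5104 -0.1887  0.0116] 0.0006613344419798467
nobase noside [ 0.5083 -0.0605  0.0691  0.0891  0.5104 -0.1886  0.0113] 0.0007014666068762505
```

All the wrist views now agree at h ≈ 89.1 mm. The side view's 92 comes from reading the thin tip about 1 px short along the pointer. So the total lift is 20.6 mm, with about 9 mm left. I'll spin back and then lift.

Call:
{"fn": "drive_tool", "kwargs": {"increments": "0 0 0 -0.04; 0 0 0 -0.08; 0 0 0 -0.1; 0 0 0 -0.1; 0 0 0 -0.1; 0 0 0 -0.1; 0 0 0 -0.1; 0 0 0 -0.1; 0 0 0 -0.06; 0 0 0 -0.02; 0 0 0 0; 0 0 0 0"}}

```text
t: 7.3
eef_pos: [0.5116, -0.1885, 0.1164]
tool_rot: [0.0, 1.0, 0.001, 0.0]
contact_force: [-0.2, -0.8, -1.6]
gripper_width: 0.268
```

Call:
{"fn": "drive_tool", "kwargs": {"increments": "0 0 0.001 0; 0 0 0.0015 0; 0 0 0.002 0; 0 0 0.002 0; 0 0 0.0015 0; 0 0 0.0009 0; 0 0 0 0; 0 0 0 0; 0 0 0 0"}}

```text
t: 8.05
eef_pos: [0.5114, -0.1883, 0.1252]
tool_rot: [-0.0, 1.0, -0.0, -0.0]
contact_force: [-0.5, 0.1, -1.7]
gripper_width: 0.271
```

```bash
python3 - <<'E'
from h import *
o=bot.get_obs();print(o['t'],o['eef_pos'],o['tool_rot'],o['contact_force'],o['torque'],o['gripper_width'])
c=bot.calibration("wrist");im=bot.read_camera("wrist")[:,:,::-1]
cv2.imwrite("pics/w9.png",im);np.savez("w9.npz",P=P("",c))
cv2.imwrite("pics/z12.png",cv2.resize(im[150:275,0:145],None,fx=5,fy=5,interpolation=cv2.INTER_CUBIC))
cv2.imwrite("pics/z13.png",cv2.resize(im[140:330,180:340],None,fx=3.1,fy=3.1,interpolation=cv2.INTER_CUBIC))
im=bot.read_camera("side")[:,:,::-1]
cv2.imwrite("pics/s9.png",im)
cv2.imwrite("pics/s9c.png",cv2.resize(im[210:330,210:330],None,fx=4.9,fy=4.9,interpolation=cv2.INTER_CUBIC))
E
```

```text
8.05 [ 0.51135374 -0.18834366  0.12515076] [-5.46348444e-06  9.99999997e-01 -6.11569689e-05 -5.33515191e-05] [-0.50083338  0.14768481 -1.67180747] [ 0.00264245  0.0827623  -0.03670997] 0.27125939657639525
```

View pics/z12.png

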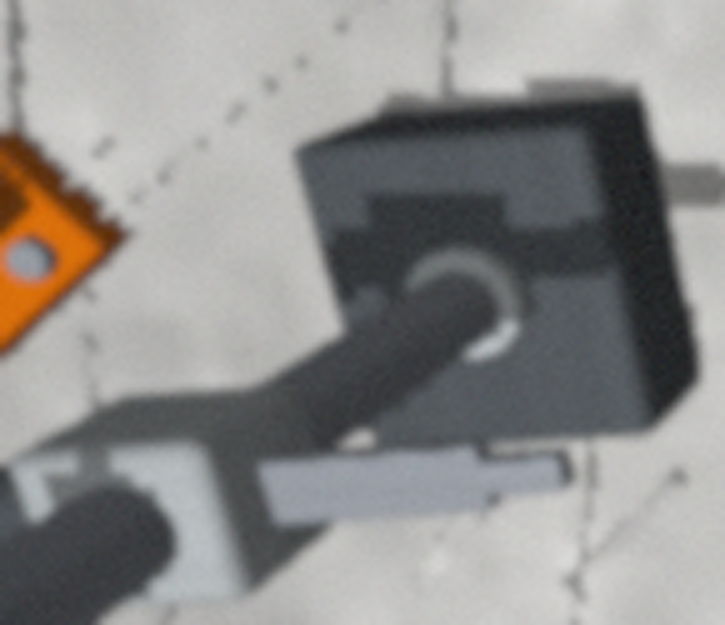

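View pics/z13.png

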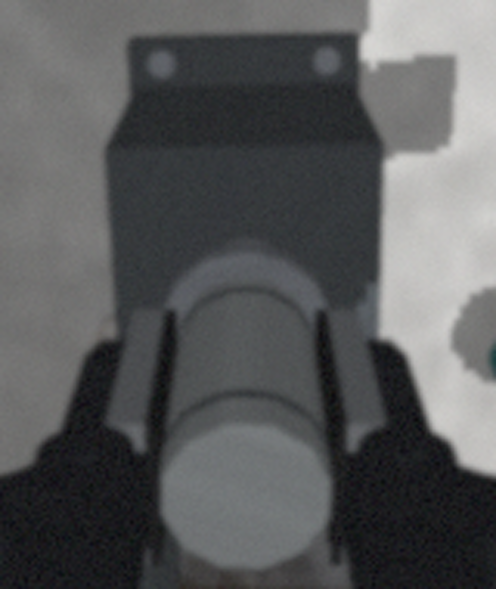

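View pics/s9c.png

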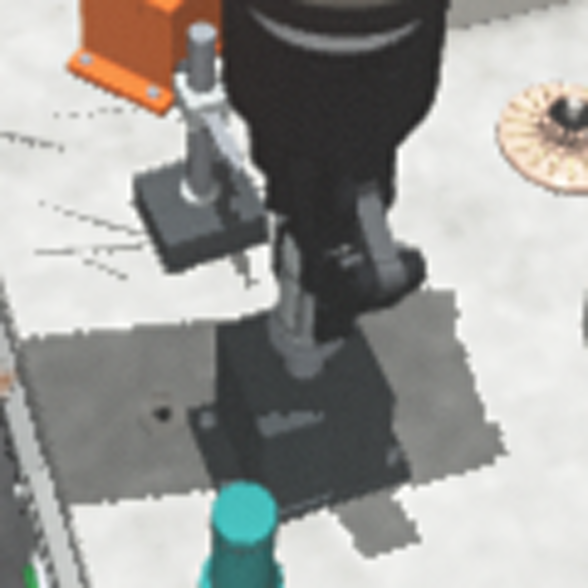

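```bash
python3 - <<'E'
s=open('fit.py').read()
b=s.index("add('w2'")
s=s[:b]+"""add('w9',3.1,180,140,[('p',(.028,.028,.066),107,149),('p',(.028,-.028,.066),382,146),('p',(.04,.03,.008),129,38),('p',(.04,-.03,.008),359,36)])
add('w9',5,0,150,[('t',(0,-.045,.0015),564,469)])
"""+s[b:]
s=s.replace("'w7','w8')","'w7','w8','w9')")
open('fit.py','w').write(s)
s=open('fit2.py').read().replace("v[44:]/.02","v[44:46]/.02,v[46:]/.0006").replace("'w8':v[41:44]}","'w8':v[41:44],'w9':v[46:49]}").replace("zeros(21)","zeros(24)")
s=s.replace("('w7','w8'),","('w7','w8'),('w9','w8'),('w2','w3','w4','w7','w8','w9'),")
open('fit2.py','w').write(s)
E
python3 fit2.py | grep -v ' [gp] \['
```

```text
[ 0.5081 -0.0602  0.0749  0.0891  0.5103 -0.1887  0.01  ] sd 0.0005409530877382422 55.11449704082759
[[-0.0005 -0.0002  0.0005 -0.0001  0.0003 -0.0001]
 [ 0.0009  0.      0.0005 -0.0001 -0.0002 -0.0001]
 [ 0.0008 -0.0005 -0.0017  0.0001 -0.0006  0.001 ]] [-0.0333 -0.0694 -0.0001 -0.0008  0.0005 -0.      0.0003  0.     -0.0002
 -0.0002 -0.0002  0.     -0.     -0.0001  0.0001  0.0001 -0.     -0.
 -0.0001 -0.0178 -0.0148 -0.0001  0.0001  0.    ]
side t [ 0.    -0.045  0.   ] [0.47 1.07]
top t [ 0.     -0.045   0.0015] [ 0.44 -0.02]
w7 t [ 0.     -0.045   0.0015] [-0.13 -0.67]
w8 t [ 0.     -0.045   0.0015] [-0.11  0.88]
w9 t [ 0.     -0.045   0.0015] [0.02 0.21]
w2 t [ 0.     -0.045   0.0015] [-0.75 -0.74]
w3 t [ 0.     -0.045   0.0015] [-0.26 -0.37]
w4 t [ 0.     -0.045   0.0015] [0.01 0.06]
('side', 'top') 0.09235631535837305 0.0020001352167425793
('side', 'w3', 'w4') 0.08908360734076709 0.000794166699082955
('w3', 'w4') 0.08929095150475369 0.0009437403034902634
('top', 'w2', 'w3', 'w4') 0.08922456248231142 0.0007101837240228881
('side', 'w3') 0.08937031242661493 0.0011449524495388615
('w2', 'w3', 'w4', 'w7') 0.08967416517132464 0.0007400155802746088
('w7', 'w8') 0.08887408414718906 0.0014657112430439846
('w9', 'w8') 0.08834029804541692 0.001672404606376693
('w2', 'w3', 'w4', 'w7', 'w8', 'w9') 0.08931246887344005 0.0005906865517403088
('w3', 'w8') 0.08879254077308706 0.0013415630046624144
('w4', 'w8') 0.08873096063556754 0.00100995463879063
('w3', 'w4', 'w7', 'w8') 0.08908806403150339 0.0006757741808529777
('side', 'w8') 0.0910956407773438 0.0018226393338440755
nobase [ 0.5082 -0.0604  0.07    0.0891  0.5103 -0.1887  0.0114] 0.0006423845932979864
nobase noside [ 0.5083 -0.0604  0.07    0.0891  0.5104 -0.1886  0.011 ] 0.0006795490227472922
```

```bash
cat >ov.py <<'E'
import sys,io,contextlib
with contextlib.redirect_stdout(io.StringIO()):
    import fit2
from fit2 import *
O[:]=full;s,C=run();v=s.x
def px(cam,l,h):
    gx,gy,ga=v[:3]
    X=R.from_euler('z',ga).apply(l)+[gx,gy,h]
    c=v[7:13] if cam=='side' else v[13:19];kk=K(cam);M=np.linalg.inv(kk)@PM[cam]
    q=kk@(R.from_rotvec(c[:3]).apply(M[:,:3]@X+M[:,3])+c[3:]);return q[:2]/q[2]
im=cv2.imread("pics/side0.png")[210:270,235:275];im=cv2.resize(im,None,fx=10,fy=10,interpolation=cv2.INTER_CUBIC)
outs=[]
for h in(.0871,.0891,.0911,.0931):
    a=im.copy()
    L=[(-.004,-.012),(-.004,-.033),(-.00225,-.033),(-.00225,-.045),(.00225,-.045),(.00225,-.033),(.004,-.033),(.004,-.012)]
    pts=np.array([(px('side',np.array([x,y,.0015]),h)-[235,210]+.5)*10-.5 for x,y in L])
    cv2.polylines(a,[pts.round().astype(int)],True,(0,0,255),1)
    outs.append(a[200:450,90:330])
cv2.imwrite("pics/ov.png",cv2.resize(np.hstack(outs),None,fx=.83,fy=.83))
E
python3 ov.py
```

```text
(no output)
```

View pics/ov.png

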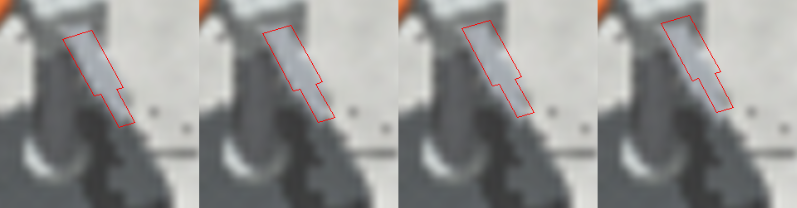

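The overlay of the fitted pointer on the side view matches best at h ≈ 89 mm, and the disc is at 68.5 + 20.6 = 89.1 mm. I'll hold for a moment, check, and hand in.

Call:
{"fn": "drive_tool", "kwargs": {"increments": "0 0 0 0; 0 0 0 0; 0 0 0 0; 0 0 0 0; 0 0 0 0; 0 0 0 0"}}

```text
t: 8.65
eef_pos: [0.5114, -0.1884, 0.1252]
tool_rot: [0.0, 1.0, -0.0, 0.0]
contact_force: [0.0, 0.5, -2.8]
gripper_width: 0.269
```

```bash
python3 - <<'E'
from h import *
o=bot.get_obs();print(o['t'],o['eef_pos'],o['contact_force'],o['gripper_width'])
a=cv2.imread("pics/w6.png");b=bot.read_camera("wrist")[:,:,::-1]
cv2.imwrite("pics/w10.png",b)
# slip check: handle-top patch shift vs w6
f=lambda i:np.float32(cv2.cvtColor(np.ascontiguousarray(i),cv2.COLOR_BGR2GRAY)[240:325,228:292])
print(cv2.phaseCorrelate(f(a),f(b)))
# block shift: side view before / now on block front
t=cv2.imread("pics/top0.png");n=bot.read_camera("side")[:,:,::-1];s=cv2.imread("pics/side0.png")
g=lambda i:cv2.cvtColor(np.ascontiguousarray(i),cv2.COLOR_BGR2GRAY)
r=cv2.matchTemplate(g(n)[270:330,235:310],g(s)[285:312,258:296],cv2.TM_CCOEFF_NORMED);print(cv2.minMaxLoc(r),"expect loc (23,15)")
cv2.imwrite("pics/s10.png",n)
print(bot.hand_in())
E
```

```text
8.65 [ 0.51143564 -0.18835323  0.1252299 ] [ 0.02051286  0.53657219 -2.83477518] 0.268620840476115
((-0.026637277523839487, -0.15446859564275428), 1.0753041711118487)
(-0.312081515789032, 0.8267582654953003, (0, 28), (23, 14)) expect loc (23,15)
the job is handed in; nothing more can be done
None
```

I picked the right-hand plug, the one with the height gauge standing on its left. I gripped it at the handle with 40 N, drew it straight up 20.6 mm and handed in at about 8.7 s, still holding it. I left the other plug, the gauge and the surrounding things alone.

- **Level:** the disc centre should now be at 89.1 mm. That is its 68.5 mm resting height from your text plus the measured rise. I put the pointer tip at 89.1 ± 0.7 mm from all views together. The plug's lower end should still be about 37 mm inside the bore.
- **Grip and block:** the handle moved less than 0.2 px in the wrist view between gripping and the end, so the plug did not slip. Lateral force was under 1 N at the end, and the downward load of about 2–3 N fits the plug's weight alone. The block did not move by more than about 1 px in the side view.
- **What disagreed:** side and top views alone gave 92 ± 2 mm for the pointer tip, against 88.5–89.5 mm from most wrist-view fits. I judged that the side view reads the thin tip about 1 px short, because an overlay of the pointer on that picture matched best near 89 mm.
- **Extra move:** partway up I turned the held plug 0.8 rad about its own axis and back, to see the pointer from a second angle. Lateral force reached 2 N in that turned position and fell away when I turned back.

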